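# Load the shaker platform and lock its retaining bar

### The arm

A 7-joint arm with a two-finger parallel gripper is mounted at the origin on a cart in front of the work surface, level with it; the furniture and walls round the work are solid. World frame = base frame: x ahead of the robot, y to its left, z up, the work surface at z = 0. Lengths are in m, angles in rad, forces in N, time in s.
With the tool pointing down it reaches from about 0.4 to 0.925 m from the base axis. Payload 4.1 kg.
Tool frame: the origin (TCP) lies at the very end of the fingers, on their centre line; the grasp point (between the pads) lies 19 mm behind it; z points along the fingers, x is the direction in which the jaws open and shut, and the axes are right-handed (so a half turn about z gives the same grasp; the last joint's range is limited). The gripper opens to 85 mm and grips with 20 to 120 N. Pads are 22 mm wide; open, the fingers measure 114 mm over their backs; the gripper's body (76 mm by 85 mm) begins 54 mm behind the grasp point. The pads swing forward as they close: fully open they stand 13 mm farther back than shut.
Start: joints at [-1.384, 0.398, 0.045, 1.537, -0.019, 1.207, -0.051], TCP at [0.183, 0.624, 0.231] pointing down, gripper open.
Joint ranges: [-2.82, 2.82], [-0.49, 2.23], [-1.37, 1.46], [0, 2.46], [-1.36, 4.5], [0.23, 2], [-2.94, 2.94]. Speed limits (rad/s): [2.57, 2.57, 3.14, 3.14, 3.14, 3.14, 3.14].

### API

Orientations are given as a 3x3 rotation matrix whose columns are the frame's x, y, z axes.
In Python, from rig import telemetry, vision, manip gives the robot as it stands.
- The arm moves only by the tool send_rows, never from a script. Its argument "commands" is a list of rows, each a list of 3 entries, a list of its own where there are three numbers: the shift along the tool's x, y, z in m, then the turn, a rotation vector about the tool's x, y, z in rad, then the opening in per cent of the stroke, from 0 (shut) to 100 (fully open). A call has 1 to 12 rows; each row is the pose to reach, as a shift and turn from the pose measured when the call began, along the tool's axes at that moment; what a row does not reach only later rows make up. A row lasts 1/12 s, in which the tool goes at most 41.7 mm and 7.16 degrees, less where a joint would pass 70% of its speed; a pose out of reach is approached as far as the arm can. A call with a gripper value outside its range is refused whole. The fingers move at their own pace and stop on an object; the grip force is fixed at half the most. Time passes only in rows, so rows that repeat a pose let the fingers close. It gives the time, the measured TCP pose, the force and the opening at its end, in the units of the state.
- telemetry.observe(): the state, without advancing time (a new reading comes with each control period).
- vision.camera(name): name is "scene" or "top" or "wrist"; returns a dict with "frame" (480x640x3 uint8, red, green, blue), "vertical_fov" (degrees; the focal length in pixels is half the picture's height over the tangent of half this angle, whatever the lens; pixels are square), "cx", "cy" (the principal point, pixels), "dist_coeffs" ([k1, k2, p1, p2, k3] as OpenCV has them; the pictures are not rectified), "extrinsics" (4x4, takes a point from camera to world coordinates); the wrist camera has in their place "tool_from_camera" (4x4, takes a point from camera to tool coordinates, whose origin is the TCP and whose axes are the tool frame's). Camera axes: x right, y down, z forward; pixel columns grow to the right and rows downward; lengths in m; the calibration is good to about 2 mm. A picture is of the moment at which its call begins: read the wrist's pose just before it. There is no depth.
- manip.job_done(): hands the job in, once; it reports no verdict.
The state is a dict: "time": time; "joint_positions": joint angles; "dq": joint speeds; "joint_torque": joint torques, N m; "ee_pos": TCP position; "tool_rot": TCP orientation; "ft_force": force on the tool from outside, world axes, zero at the start; "moment": the same for the moment, N m; "width": opening from 0.0 (shut) to 1.0 (fully open).
Only numpy, scipy, OpenCV 4.12 (cv2) and the standard library are available. Lean on these libraries where they do the work, as an engineer would, in place of code of your own. Each camera call takes 0.05 s, during which the arm holds its last target. There are 200 camera calls.

### The job

Load the shaker: take out the screwdriver that was left on its grey platform and lay it down on the table beside it, then stand every white canister in the channel of the platform, between the retaining bar and the back fence, and press each blue lid fully home. Then push the retaining bar in by its red grip, towards the fence, until the brass button pops out through the hole in the tube, and after that swing the end gate shut until it snaps past its catch. Leave the canisters upright and the other things on the table where they are.

Things in the scene. Friction and masses are not known exactly. Their poses are not given: they have to be found in the camera images.
- tray_channel (a point): middle of the floor of the loading channel on the grey shaker platform (190 x 370 mm, top 26 mm above the table, does not move). z up, x towards the back fence, y along the row (left seen from the robot). Fence: 25 mm high, face at x = +29 mm. Bar face: x = -29 mm when home, 30 to 46 mm farther forward at the start; canisters stand between (x = -4 mm is clear of both; the bar shifts them)
- channel_left (a point): left end of the channel on its floor, y = +154 mm from the middle: the square outer tube (25 mm high above the platform) ends it. At the right the shut gate ends it, y = -157 mm from the middle. Canister centres at y = -115 to +90 mm from the middle, 66 mm apart, stand clear of the gate and leave room at the red grip
- bar (a joint): slide in m of the steel retaining bar (along y, 5 to 23 mm above the platform; its left end is on the square inner tube that telescopes into the outer tube). Grows as the bar is pushed in x towards the fence; starts at 0.004 to 0.020; the button's hole is at 0.050. Slides at about 4 N, more with canisters before it; the button, once out, locks it: do not push beyond 20 N
- bar_grip (a point): centre of the red grip block above the bar's left end: 16 mm in tray x, 26 mm in tray y, 34 mm tall, its top 93 mm above the platform, on a 12 mm stem; axes parallel to the tray's
- pin (a joint): height in m of the brass sprung button (8 mm across) of the inner tube: 0 = held down under the outer tube's top wall, 0.007 = popped right out through the hole, standing about 3 mm above the tube
- pin_top (a point): top of the brass button
- gate (a joint): angle in rad of the end gate (orange frame, clear pane, 146 mm long, 71 mm high, 7 mm thick) at the right end of the channel, hinged upright at the back. 0 = shut against its stop, along tray x; grows as the front edge swings out to the right; starts open 1.1 to 1.4. It meets the sprung catch roller at about 0.09, takes about 5 N at the edge to pass it, and is then held at 0
- gate_hinge (a point): point on the gate's upright hinge axis at mid-height of the pane (65 mm above the table)
- gate_edge (a point): middle of the gate's free (front) edge strip, 136 mm from the hinge axis, 65 mm above the table; the frame turns with the gate: x towards the hinge, y is the side that looks into the channel when shut, -y the outer side
- can_0_mid (a point): round white specimen canister with blue bands, 54 mm across, body 70 mm tall, 0.14 to 0.28 kg; the point is on its axis 35 mm above its bottom. Two to four canisters are present, the others absent. Grip the body below the lid
- lid_0 (a joint): how far in m the blue push-in lid (46 mm across) of canister 0 stands up from its seat: 0 = fully home; starts at 0.006 to 0.010. Stiff: pressing down with about 6 to 15 N on its middle moves it, and it stays where it is left. The lid's top is 79 mm above the canister's bottom (44 mm above its listed point) when home
- can_1_mid (a point): another such canister, the same in all
- lid_1 (a joint): how far in m the blue push-in lid (46 mm across) of canister 1 stands up from its seat: 0 = fully home; starts at 0.006 to 0.010. Stiff: pressing down with about 6 to 15 N on its middle moves it, and it stays where it is left. The lid's top is 79 mm above the canister's bottom (44 mm above its listed point) when home
- can_2_mid (a point): another such canister, the same in all
- lid_2 (a joint): how far in m the blue push-in lid (46 mm across) of canister 2 stands up from its seat: 0 = fully home; starts at 0.006 to 0.010. Stiff: pressing down with about 6 to 15 N on its middle moves it, and it stays where it is left. The lid's top is 79 mm above the canister's bottom (44 mm above its listed point) when home
- can_3_mid (a point): another such canister, the same in all
- lid_3 (a joint): how far in m the blue push-in lid (46 mm across) of canister 3 stands up from its seat: 0 = fully home; starts at 0.006 to 0.010. Stiff: pressing down with about 6 to 15 N on its middle moves it, and it stays where it is left. The lid's top is 79 mm above the canister's bottom (44 mm above its listed point) when home
- driver_grip (a point): middle of the red handle of a slotted screwdriver (160 mm long, handle 78 mm long and 24 mm across; blade towards -y of its frame) near its balance point, 11 mm above what it lies on; at the start it lies on the platform along the channel. The table just in front of the right half of the platform is free
- fuse_case: bystander: small grey box with a lid, 57 x 74 x 25 mm
- copper_bobbin: bystander: copper-wound bobbin with black flanges, 31 mm across, 24 mm tall
- blue_eraser: bystander: white eraser with a blue sleeve, 20 x 42 x 12 mm
- brass_weight: bystander: slotted brass weight, 33 mm across, 10 mm tall
- brass_weight_2: bystander: slotted brass weight, 30 mm across, 8 mm tall
- black_hex_key: bystander: black hex key, 27 x 80 x 4 mm
Things that resemble listed ones, but are neither listed nor needed, are in the scene too. Leave any turquoise look-alike of the part that bears can_2_mid alone.

How it is judged:
On the way, in this order (a step that is already met when the one before it is completed fails the run):
1. the screwdriver is down on the table and every canister stands upright on the platform between bar and fence with its lid fully home (height (world z) of driver_grip below 0.022 m and x of can_0_mid in the frame of tray_channel between -0.045 and 0.01 m and y of can_0_mid in the frame of tray_channel between -0.145 and 0.145 m and z of each of can_0_mid, can_1_mid, can_2_mid, can_3_mid in the frame of tray_channel below 0.042 m and angle between each of can_0_mid, can_1_mid, can_2_mid, can_3_mid's own z axis and vertical below 0.12 rad and value of joint each of lid_0, lid_1, lid_2, lid_3 below 0.0015 m and x of can_1_mid in the frame of tray_channel between -0.045 and 0.01 m and y of can_1_mid in the frame of tray_channel between -0.145 and 0.145 m and x of can_2_mid in the frame of tray_channel between -0.045 and 0.01 m and y of can_2_mid in the frame of tray_channel between -0.145 and 0.145 m and x of can_3_mid in the frame of tray_channel between -0.045 and 0.01 m and y of can_3_mid in the frame of tray_channel between -0.145 and 0.145 m), for 0.2 s.
2. the bar is pushed in and its button has popped out through the hole (value of joint pin above 0.005 m and value of joint bar above 0.046 m), for 0.2 s.
3. the end gate is shut on its catch (value of joint gate below 0.035 rad), for 0.2 s.
At the end, for the whole second after the job is handed in: Screwdriver on the table (handle middle under 22 mm up); all canisters upright (0.12 rad) on the platform between bar and fence, within 145 mm of the channel's middle, lids home (1.5 mm); bar slide over 46 mm, button out over 5 mm; gate under 0.035 rad (all of step 2 and height (world z) of driver_grip below 0.022 m and x of can_0_mid in the frame of tray_channel between -0.012 and 0.01 m and y of can_0_mid in the frame of tray_channel between -0.145 and 0.145 m and z of each of can_0_mid, can_1_mid, can_2_mid, can_3_mid in the frame of tray_channel below 0.042 m and angle between each of can_0_mid, can_1_mid, can_2_mid, can_3_mid's own z axis and vertical below 0.12 rad and value of joint each of lid_0, lid_1, lid_2, lid_3 below 0.0015 m and x of can_1_mid in the frame of tray_channel between -0.012 and 0.01 m and y of can_1_mid in the frame of tray_channel between -0.145 and 0.145 m and x of can_2_mid in the frame of tray_channel between -0.012 and 0.01 m and y of can_2_mid in the frame of tray_channel between -0.145 and 0.145 m and x of can_3_mid in the frame of tray_channel between -0.012 and 0.01 m and y of can_3_mid in the frame of tray_channel between -0.145 and 0.145 m and value of joint gate below 0.035 rad); the robot touches nothing.
It fails at once if a bystander is moved more than 5 cm (distance of any of fuse_case, copper_bobbin, blue_eraser, brass_weight, brass_weight_2, black_hex_key from where it was at the start of the episode above 0.05 m).
Of can_0, can_1, can_2, can_3 only 2 to 4 are there at a start; the rules pass over those that are not, and their reading is None.
At some moment in a run one of can_0, can_1, can_2, can_3 may be knocked a few centimetres aside while the robot is not near it.
It also fails if it takes over 210 s, if anything falls off the work surface, if the arm or the gripper's body presses on something with over 40 N, if the wrist force passes 120 N, or if a joint passes its speed limit or range.

## Working session

There is one attempt and no reset: what is moved stays moved. The work goes in short steps, Python scripts to look and compute and a tool call to move; the robot and the scene stay as the last step left them, time stands still between calls to the robot, and variables do not carry over. Pictures are saved under pics/ and viewed, about 12 in all and at most 16, crops included, and the job is handed in when it is done.

Besides the shell and the picture viewer there is one more tool, called after ">>>" as a command line: name --argument value ..., lists and objects as JSON in quotes. send_rows: Moves the arm, as the interface text tells. Its arguments: {"type":"object","properties":{"commands":{"type":"array"}},"required":["commands"]}

```bash
ls; mkdir -p pics; cat > h.py <<'E'
import numpy as np, cv2, json, sys
from rig import telemetry, vision, manip
def K(c):
    f=240/np.tan(np.radians(c["vertical_fov"])/2)
    return np.array([[f,0,c["cx"]],[0,f,c["cy"]],[0,0,1.]]),np.array(c["dist_coeffs"],float)
def get(name,fn=None):
    s=telemetry.observe(); c=vision.camera(name)
    if name=="wrist":
        T=np.eye(4);T[:3,:3]=np.array(s["tool_rot"]);T[:3,3]=s["ee_pos"]
        c["E"]=T@np.array(c["tool_from_camera"])
    else: c["E"]=np.array(c["extrinsics"])
    if fn: cv2.imwrite("pics/"+fn,c["frame"][:,:,::-1])
    import pickle; pickle.dump(c,open(name+".pkl","wb"))
    return c
def load(name):
    import pickle; return pickle.load(open(name+".pkl","rb"))
def ray(c,px):
    k,d=K(c); p=cv2.undistortPoints(np.array(px,float).reshape(-1,1,2),k,d).reshape(-1,2)
    v=np.c_[p,np.ones(len(p))]@c["E"][:3,:3].T
    return c["E"][:3,3],v
def plane(c,px,z):
    o,v=ray(c,px); return o+v*((z-o[2])/v[:,2])[:,None]
def proj(c,P):
    k,d=K(c);W=np.linalg.inv(c["E"]); r,_=cv2.Rodrigues(W[:3,:3])
    return cv2.projectPoints(np.array(P,float).reshape(-1,1,3),r,W[:3,3],k,d)[0].reshape(-1,2)
def tri(c1,p1,c2,p2):
    o1,v1=ray(c1,p1);o2,v2=ray(c2,p2);v1=v1[0];v2=v2[0]
    A=np.c_[v1,-v2];t=np.linalg.lstsq(A,o2-o1,rcond=None)[0]
    a=o1+t[0]*v1;b=o2+t[1]*v2;return (a+b)/2,np.linalg.norm(a-b)
E
python3 - <<'E'
from h import *
for n in("scene","top"):
    c=get(n,n+"0.png"); print(n,c["vertical_fov"],c["cx"],c["cy"],c["dist_coeffs"],np.round(c["E"],3).tolist())
s=telemetry.observe();print({k:np.round(v,3).tolist() for k,v in s.items()})
E
```

```text
pics
scene 54.63771409865044 316.3737089912439 236.14373703055767 [-0.12478419  0.          0.          0.          0.        ] [[-0.731, -0.298, 0.614, -0.287], [-0.683, 0.334, -0.65, 0.842], [-0.011, -0.894, -0.448, 0.665], [0.0, 0.0, 0.0, 1.0]]
top 45.242730772127636 320.3729591341735 242.44851328579185 [-0.00348725  0.          0.          0.          0.        ] [[0.008, -0.994, 0.105, 0.368], [-1.0, -0.008, -0.001, 0.012], [0.002, -0.105, -0.994, 1.397], [0.0, 0.0, 0.0, 1.0]]
{'time': 0.1, 'joint_positions': [-1.384, 0.399, 0.045, 1.538, -0.019, 1.207, -0.051], 'dq': [-0.001, -0.002, -0.001, -0.004, 0.0, 0.0, 0.001], 'joint_torque': [0.003, -47.626, 1.37, -25.495, 0.012, 0.005, 0.0], 'ee_pos': [0.183, 0.623, 0.23], 'tool_rot': [[0.282, 0.959, -0.0], [0.959, -0.282, -0.002], [-0.002, 0.0, -1.0]], 'ft_force': [0.165, -0.317, -0.034], 'moment': [-0.036, -0.013, 0.004], 'width': 1.003}
```

View pics/top0.png

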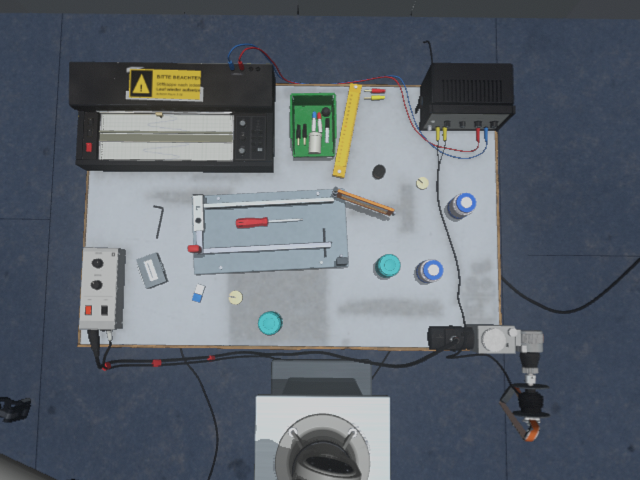

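View pics/scene0.png

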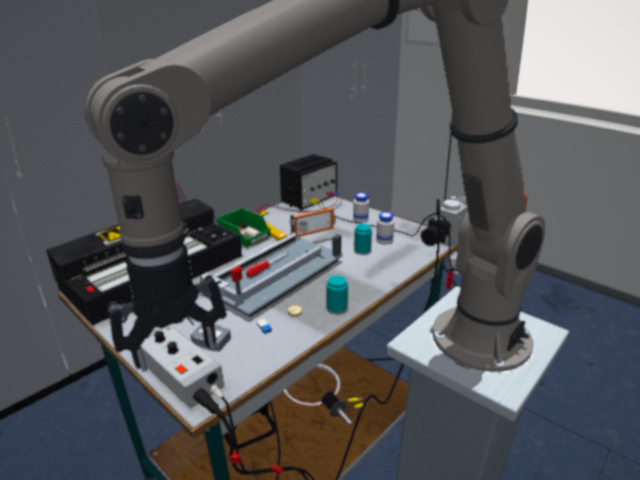

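The top view shows two white canisters with blue lids at (462,205) and (431,270). Turquoise look-alikes are at (388,265) and (269,323). The platform centre is near (270,232), the driver handle at (252,223), the red grip at (194,249) and the open gate at (335,190) to (393,213). I'll check an enlarged crop next.

```bash
python3 - <<'E'
from h import *
c=load("top"); f=c["frame"]
cv2.imwrite("pics/crop1.png",cv2.resize(f[180:300,180:480,::-1],None,fx=2.66,fy=2.66,interpolation=cv2.INTER_CUBIC))
hsv=cv2.cvtColor(f,cv2.COLOR_RGB2HSV)
def blobs(n,lo,hi,a=15):
    m=cv2.inRange(hsv,lo,hi); k,l,s,ce=cv2.connectedComponentsWithStats(m)
    for i in range(1,k):
        if s[i,4]>=a: print(n,s[i].tolist(),np.round(ce[i],1).tolist())
blobs("red",(0,140,90),(8,255,255));blobs("red2",(172,140,90),(180,255,255));blobs("blue",(105,130,100),(125,255,255));blobs("orange",(9,130,110),(20,255,255))
blobs("teal",(80,130,80),(95,255,255),100)
E
```

```text
red [189, 246, 9, 5, 41] [192.9, 247.9]
red [86, 306, 5, 8, 39] [87.9, 309.4]
red2 [239, 47, 16, 13, 26] [244.8, 51.3]
red2 [372, 89, 13, 4, 31] [377.6, 90.3]
red2 [476, 128, 4, 14, 31] [477.6, 133.4]
red2 [86, 143, 6, 9, 39] [88.5, 146.9]
red2 [236, 218, 31, 9, 205] [251.2, 222.0]
red2 [208, 356, 6, 4, 19] [210.6, 357.5]
red2 [152, 360, 9, 7, 52] [156.1, 362.7]
blue [228, 43, 25, 14, 41] [237.5, 47.1]
blue [389, 75, 16, 10, 24] [397.5, 78.0]
blue [484, 127, 4, 15, 32] [485.6, 132.7]
blue [457, 193, 19, 19, 159] [465.5, 202.2]
blue [424, 260, 19, 20, 162] [432.5, 269.8]
blue [193, 294, 9, 8, 52] [196.7, 297.3]
orange [338, 190, 56, 21, 138] [365.0, 199.9]
orange [526, 429, 12, 12, 72] [531.9, 434.8]
teal [378, 255, 22, 21, 326] [389.0, 264.7]
teal [258, 312, 23, 23, 404] [269.3, 322.8]
```

View pics/crop1.png

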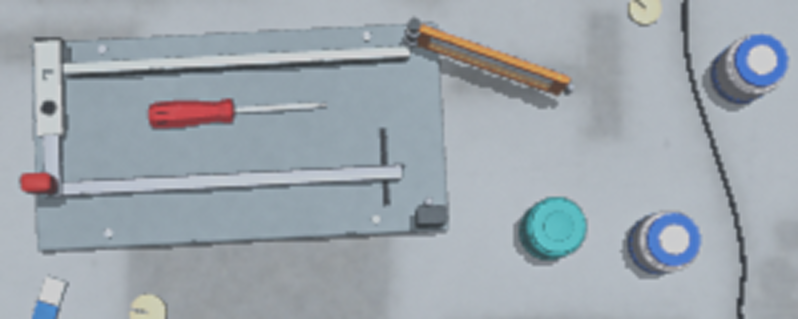

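```bash
cat >> h.py <<'E'
def mv(P,yaw=None,R=None,s=None):
    """print tool-frame shift & turn from the current pose to TCP P, tool down, tool x at yaw (mod pi, nearest)"""
    s=s or telemetry.observe();R0=np.array(s["tool_rot"]);p0=np.array(s["ee_pos"])
    if R is None:
        cands=[]
        for y in (yaw,yaw+np.pi):
            x=np.array([np.cos(y),np.sin(y),0]);z=np.array([0,0,-1.]);cands.append(np.c_[x,np.cross(z,x),z])
        R=min(cands,key=lambda r:np.linalg.norm(cv2.Rodrigues(R0.T@r)[0]))
    print("shift",np.round(R0.T@(np.array(P)-p0),4).tolist(),"turn",np.round(cv2.Rodrigues(R0.T@R)[0].ravel(),4).tolist())
E
python3 - <<'E'
from h import *
c=load("top")
cr=lambda *p:[(a/2.66+180,b/2.66+180) for a,b in p]
print("plat TR BR BL",plane(c,cr((437,25),(447,230),(40,250)),.026).round(3).tolist())
print("driver",plane(c,cr((150,115),(232,110),(325,105)),.037).round(3).tolist())
print("fence top front edge L,R",plane(c,cr((65,76),(408,58)),.051).round(3).tolist())
print("grip",plane(c,[(192.9,248.4)],.119).round(3).tolist(),cr((38,183)))
print("gate hinge, edge",plane(c,cr((414,33),(565,85)),.1).round(3).tolist())
print("lids",plane(c,cr((761,61),(672,240)),.111-.026).round(3).tolist())
print("teal",plane(c,[(389,264.7),(269.3,322.8)],.08).round(3).tolist())
print("byst: hexkey,fuse,eraser,wt,wt2",plane(c,[(159,220),(152,270),(199,293),(235,297),(422,183),(379,172)],.01).round(3).tolist())
print("cable",plane(c,[(437,190),(445,240),(458,310)],.005).round(3).tolist())
E
```

```text
plat TR BR BL [[0.642, -0.047, 0.026], [0.455, -0.057, 0.026], [0.434, 0.307, 0.026]]
driver [[0.556, 0.21, 0.037], [0.561, 0.137, 0.037], [0.566, 0.053, 0.037]]
fence top front edge L,R [[0.588, 0.284, 0.051], [0.607, -0.021, 0.051]]
grip [[0.487, 0.294, 0.119]] [(194.28571428571428, 248.796992481203)]
gate hinge, edge [[0.62, -0.024, 0.1], [0.576, -0.154, 0.1]]
lids [[0.6, -0.326, 0.085], [0.444, -0.247, 0.085]]
teal [[0.457, -0.148, 0.08], [0.323, 0.124, 0.08]]
byst: hexkey,fuse,eraser,wt,wt2 [[0.566, 0.402, 0.01], [0.444, 0.415, 0.01], [0.39, 0.3, 0.01], [0.381, 0.213, 0.01], [0.662, -0.238, 0.01], [0.689, -0.133, 0.01]]
cable [[0.646, -0.276, 0.005], [0.523, -0.294, 0.005], [0.354, -0.323, 0.005]]
```

```bash
python3 - <<'E'
from h import *
mv([.52,.12,.40],.06)
E
```

```text
shift [-0.3881, 0.4651, -0.1689] turn [0.0012, 0.0015, 1.2251]
```

>>> send_rows --commands '[[[0,0,-0.08],[0,0,0.1],100],[[-0.03,0.04,-0.12],[0,0,0.2],100],[[-0.06,0.07,-0.17],[0,0,0.3],100],[[-0.09,0.1,-0.17],[0,0,0.4],100],[[-0.12,0.14,-0.17],[0,0,0.5],100],[[-0.15,0.18,-0.17],[0,0,0.6],100],[[-0.18,0.21,-0.17],[0,0,0.7],100],[[-0.2,0.24,-0.17],[0,0,0.8],100],[[-0.23,0.27,-0.17],[0,0,0.9],100],[[-0.25,0.3,-0.17],[0,0,1.0],100],[[-0.28,0.33,-0.17],[0,0,1.1],100],[[-0.3,0.36,-0.17],[0,0,1.2],100]]'

```text
time: 1.1
ee_pos: [0.4116, 0.2785, 0.4001]
tool_rot: [[0.997, 0.08, -0.001], [0.08, -0.997, -0.001], [-0.001, 0.001, -1.0]]
ft_force: [0.1, 0.9, 0.4]
width: 0.999
```

```bash
python3 - <<'E'
from h import *
mv([.52,.12,.40],.06)
E
```

```text
shift [0.0954, 0.1667, 0.0002] turn [0.0013, 0.0009, 0.0204]
```

>>> send_rows --commands '[[[0.03,0.04,0],[0,0,0.02],100],[[0.05,0.08,0],[0,0,0.02],100],[[0.07,0.12,0],[0,0,0.02],100],[[0.09,0.15,0],[0,0,0.02],100],[[0.095,0.167,0],[0,0,0.02],100],[[0.095,0.167,0],[0,0,0.02],100],[[0.095,0.167,0],[0,0,0.02],100]]'

```text
time: 1.68
ee_pos: [0.52, 0.1176, 0.3999]
tool_rot: [[0.998, 0.056, -0.001], [0.056, -0.998, -0.002], [-0.002, 0.002, -1.0]]
ft_force: [-0.3, 0.4, -0.2]
width: 0.997
```

```bash
python3 - <<'E'
from h import *
c=get("wrist","w1.png");print(np.round(c["E"],3).tolist(),c["vertical_fov"])
for p in [[.556,.21,.037],[.566,.053,.037],[.487,.294,.119],[.62,-.024,.1]]: print(proj(c,p).round())
E
```

```text
[[0.998, 0.053, 0.013, 0.517], [0.055, -0.964, -0.26, 0.183], [-0.002, 0.261, -0.965, 0.541], [0.0, 0.0, 0.0, 1.0]] 71.78675441904487
[[345. 135.]]
[[344. 240.]]
[[297.  50.]]
[[380. 304.]]
```

View pics/w1.png

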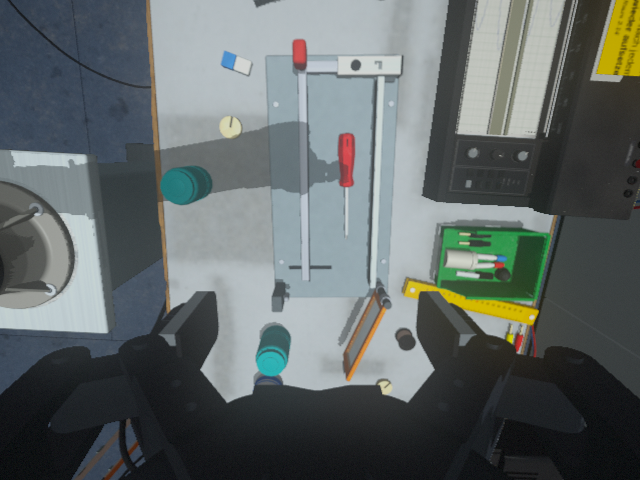

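The wrist view shows the driver handle at (346,160) with its tip at (347,235), and the bar from (304,75) to (306,280). The fence's front edge runs from (375,78) to (372,285). The tube spans (338–402, 65), the grip is at (299,53) and the gate's front edge is at (349,376).

```bash
python3 - <<'E'
from h import *
c=load("wrist")
P=lambda n,z,*p:print(n,plane(c,p,z).round(4).tolist())
P("plat FL,FR",.026,(267,57),(273,297));P("screws FL FR BR BL",.026,(276,104),(281,262),(384,262),(391,107))
P("fence top front",.051,(375.5,80),(371.5,285))
P("bar top back face",.049,(309,80),(311,278))
P("bar top front face",.049,(300,80),(302,278))
P("tube right edge top",.051,(340,75),(400,75))
P("button",.05,(356,65))
P("grip",.119,(299.5,46),);
P("hinge/edge",.1,(384,292),(349,376))
hsv=cv2.cvtColor(c["frame"],cv2.COLOR_RGB2HSV)
m=cv2.inRange(hsv,(170,140,80),(180,255,255))|cv2.inRange(hsv,(0,140,80),(8,255,255));m[:100]=0;m[200:]=0;m[:,:320]=0;m[:,370:]=0
r=cv2.minAreaRect(np.argwhere(m)[:,::-1].astype(np.float32));print(r);P("handle mid",.037,r[0]);P("ends",.037,(347,134),(345.5,186),(347,235))
E
```

```text
plat FL,FR [[0.4393, 0.3078, 0.026], [0.4551, -0.0562, 0.026]]
screws FL FR BR BL [[0.4533, 0.2472, 0.026], [0.4669, 0.0067, 0.026], [0.6352, 0.0161, 0.026], [0.6199, 0.2522, 0.026]]
fence top front [[0.5901, 0.2817, 0.051], [0.6138, -0.0152, 0.051]]
bar top back face [[0.5002, 0.2772, 0.049], [0.5173, -0.0094, 0.049]]
bar top front face [[0.488, 0.2765, 0.049], [0.5031, -0.0102, 0.049]]
tube right edge top [[0.5417, 0.2852, 0.051], [0.6224, 0.2896, 0.051]]
button [[0.5623, 0.2988, 0.05]]
grip [[0.4901, 0.2986, 0.119]]
hinge/edge [[0.6231, -0.0051, 0.1], [0.5841, -0.1478, 0.1]]
((346.5, 159.5), (51.0, 13.0), 90.0)
handle mid [[0.5603, 0.1752, 0.037]]
ends [[0.5582, 0.211, 0.037], [0.5618, 0.1365, 0.037], [0.57, 0.0608, 0.037]]
```

```bash
python3 - <<'E'
from h import *
mv([.559,.174,.10],.07)
E
```

```text
shift [0.0433, -0.0519, 0.2997] turn [0.0008, 0.0019, -0.0104]
```

>>> send_rows --commands '[[[0.02,-0.025,0.03],[0,0,-0.01],40],[[0.043,-0.052,0.06],[0,0,-0.01],40],[[0.043,-0.052,0.1],[0,0,-0.01],40],[[0.043,-0.052,0.14],[0,0,-0.01],40],[[0.043,-0.052,0.18],[0,0,-0.01],40],[[0.043,-0.052,0.22],[0,0,-0.01],40],[[0.043,-0.052,0.26],[0,0,-0.01],40],[[0.043,-0.052,0.29],[0,0,-0.01],40],[[0.043,-0.052,0.3],[0,0,-0.01],40],[[0.043,-0.052,0.3],[0,0,-0.01],40]]'

```text
time: 2.57
ee_pos: [0.5556, 0.1755, 0.0968]
tool_rot: [[0.997, 0.073, -0.008], [0.073, -0.997, -0.003], [-0.008, 0.002, -1.0]]
ft_force: [-1.6, -0.0, -0.4]
width: 0.4
```

```bash
python3 - <<'E'
from h import *
mv([.559,.174,.03],.07)
c=get("wrist","w2.png")
E
```

```text
shift [0.0038, 0.0016, 0.0668] turn [0.0021, 0.0084, 0.0026]
```

View pics/w2.png

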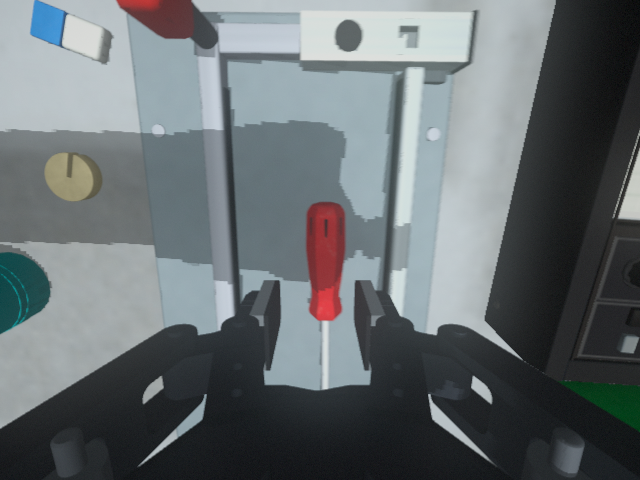

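The handle sits at (325,260), between the pads at columns 280 and 357, so I'll descend and grip.

>>> send_rows --commands '[[[0.004,0.001,0.03],[0,0.008,0],40],[[0.004,0.001,0.055],[0,0.008,0],40],[[0.004,0.001,0.066],[0,0.008,0],40],[[0.004,0.001,0.066],[0,0.008,0],40],[[0.004,0.001,0.066],[0,0.008,0],10],[[0.004,0.001,0.066],[0,0.008,0],10],[[0.004,0.001,0.066],[0,0.008,0],10],[[0.004,0.001,0.066],[0,0.008,0],10],[[0.004,0.001,0.066],[0,0.008,0],10],[[0.004,0.001,0.066],[0,0.008,0],10]]'

```text
time: 3.45
ee_pos: [0.563, 0.1752, 0.035]
tool_rot: [[0.997, 0.072, 0.007], [0.072, -0.997, 0.001], [0.007, -0.0, -1.0]]
ft_force: [-0.2, -0.3, 6.8]
width: 0.25
```

```bash
python3 - <<'E'
from h import *
mv([.405,.035,.15],.07)
E
```

```text
shift [-0.1668, 0.1285, -0.1163] turn [-0.0005, -0.0072, 0.0018]
```

>>> send_rows --commands '[[[0,0,-0.04],[0,-0.007,0],10],[[0,0,-0.08],[0,-0.007,0],10],[[-0.03,0.02,-0.1],[0,-0.007,0],10],[[-0.06,0.04,-0.11],[0,-0.007,0],10],[[-0.09,0.065,-0.11],[0,-0.007,0],10],[[-0.12,0.09,-0.11],[0,-0.007,0],10],[[-0.145,0.115,-0.11],[0,-0.007,0],10],[[-0.16,0.13,-0.11],[0,-0.007,0],10],[[-0.16,0.13,-0.11],[0,-0.007,0],10],[[-0.16,0.13,-0.08],[0,-0.007,0],10],[[-0.16,0.13,-0.05],[0,-0.007,0],10],[[-0.16,0.13,-0.03],[0,-0.007,0],10]]'

```text
time: 4.45
ee_pos: [0.4123, 0.0343, 0.0625]
tool_rot: [[0.997, 0.072, 0.0], [0.072, -0.997, 0.001], [0.0, -0.001, -1.0]]
ft_force: [0.3, 0.1, -1.5]
width: 0.243
```

```bash
python3 - <<'E'
from h import *
mv([.412,.035,.011],.07)
E
```

```text
shift [-0.0003, -0.0007, 0.0515] turn [-0.0007, -0.0002, 0.0019]
```

>>> send_rows --commands '[[[0,0,0.03],[0,0,0],10],[[0,0,0.045],[0,0,0],10],[[0,0,0.051],[0,0,0],10],[[0,0,0.052],[0,0,0],10],[[0,0,0.052],[0,0,0],45],[[0,0,0.052],[0,0,0],45],[[0,0,0.052],[0,0,0],45],[[0,0,0.02],[0,0,0],45],[[0,0,-0.02],[0,0,0],45],[[0,0,-0.06],[0,0,0],60],[[0,0,-0.1],[0,0,0],100],[[0,0,-0.14],[0,0,0],100]]'

```text
time: 5.45
ee_pos: [0.4122, 0.0337, 0.2051]
tool_rot: [[0.997, 0.071, 0.002], [0.071, -0.997, 0.002], [0.002, -0.002, -1.0]]
ft_force: [1.2, 0.9, 0.2]
width: 0.857
```

```bash
python3 - <<'E'
from h import *
mv([.52,-.18,.30],.07)
E
```

```text
shift [0.0926, 0.2207, -0.0951] turn [-0.0019, -0.0018, 0.001]
```

>>> send_rows --commands '[[[0.01,0.03,-0.03],[0,0,0],100],[[0.02,0.07,-0.06],[0,0,0],100],[[0.04,0.1,-0.09],[0,0,0],100],[[0.05,0.14,-0.1],[0,0,0],100],[[0.06,0.18,-0.1],[0,0,0],100],[[0.07,0.22,-0.1],[0,0,0],100],[[0.08,0.26,-0.1],[0,0,0],100],[[0.085,0.3,-0.1],[0,0,0],100],[[0.085,0.31,-0.1],[0,0,0],100],[[0.085,0.31,-0.1],[0,0,0],100]]'

```text
time: 6.28
ee_pos: [0.5173, -0.2765, 0.3057]
tool_rot: [[0.998, 0.062, 0.002], [0.062, -0.998, -0.004], [0.002, 0.004, -1.0]]
ft_force: [-0.5, -1.2, -0.0]
width: 1.002
```

```bash
python3 - <<'E'
from h import *
c=get("wrist","w3.png")
for p in [[.6,-.326,.085],[.444,-.247,.085]]: print(proj(c,p).round())
get("top","top3.png")
E
```

```text
[[386. 260.]]
[[250. 182.]]
```

View pics/w3.png

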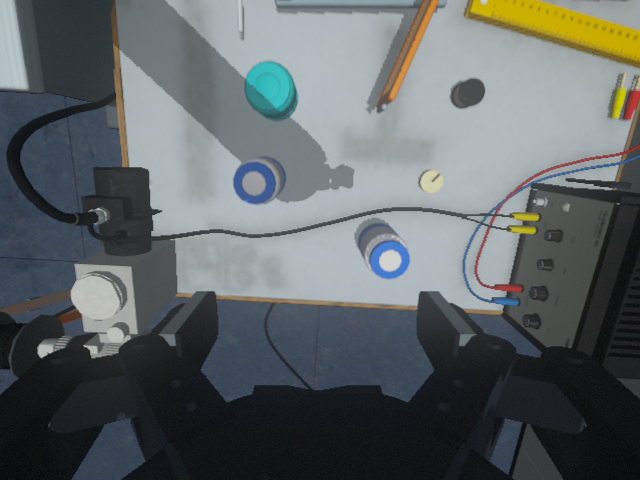

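White canisters A, with its lid at (255,183), and B, with its lid at (389,260), fit the description: white body, blue lid ring. The turquoise one at (270,88) is the look-alike, so I'll leave it. The black device at (123,210) is an obstacle.

```bash
python3 - <<'E'
from h import *
w=load("wrist");t=load("top")
def lid(c,p,r):
    hsv=cv2.cvtColor(c["frame"],cv2.COLOR_RGB2HSV);m=cv2.inRange(hsv,(105,120,70),(125,255,255))
    k=np.zeros_like(m);cv2.circle(k,p,r,255,-1);m&=k
    cs=max(cv2.findContours(m,cv2.RETR_EXTERNAL,cv2.CHAIN_APPROX_NONE)[0],key=len);e=cv2.fitEllipse(cs);return e
for pw,pt in [((255,183),(432,270)),((389,260),(465,202))]:
    a=lid(w,pw,32);b=lid(t,pt,14);print(a,b)
    print(tri(w,[a[0]],t,[b[0]]),[plane(w,[a[0]],z).round(4).tolist() for z in(.079,.087)],plane(t,[b[0]],.087).round(4))
print("device",plane(w,[(150,168),(160,212),(150,240)],.06).round(3).tolist(),plane(w,[(150,168),(160,212),(150,240)],.0).round(3).tolist())
print("cable",plane(w,[(250,235),(330,222),(400,209)],.003).round(3).tolist())
mv([.444,-.247,.15],0.)
E
```

```text
((254.0190887451172, 182.5027618408203), (39.32574462890625, 40.99554443359375), 128.4866943359375) ((431.8837890625, 268.898193359375), (15.060694694519043, 17.181814193725586), 31.815547943115234)
(array([ 0.44745893, -0.24696577,  0.07940426]), np.float64(0.0011251934110219797)) [[[0.4472, -0.2475, 0.079]], [[0.4486, -0.2467, 0.087]]] [[ 0.4472 -0.2449  0.087 ]]
((389.2301940917969, 259.37188720703125), (36.313392639160156, 38.382781982421875), 72.26335906982422) ((464.0257263183594, 202.0421600341797), (14.106772422790527, 16.725017547607422), 4.141534328460693)
(array([ 0.59587075, -0.31336562,  0.11953785]), np.float64(0.0012977593072026532)) [[[0.6056, -0.3267, 0.079]], [[0.6036, -0.3242, 0.087]]] [[ 0.6021 -0.3211  0.087 ]]
device [[0.325, -0.24, 0.06], [0.334, -0.291, 0.06], [0.319, -0.326, 0.06]] [[0.296, -0.245, 0.0], [0.306, -0.303, 0.0], [0.289, -0.344, 0.0]]
cable [[0.429, -0.327, 0.003], [0.538, -0.302, 0.003], [0.631, -0.279, 0.003]]
shift [-0.0728, -0.0283, 0.1551] turn [-0.002, -0.0022, 0.0684]
```

>>> send_rows --commands '[[[-0.03,-0.01,0.03],[0,0,0.07],100],[[-0.06,-0.02,0.06],[0,0,0.07],100],[[-0.069,-0.029,0.1],[0,0,0.07],100],[[-0.069,-0.029,0.14],[0,0,0.07],100],[[-0.069,-0.029,0.17],[0,0,0.07],100],[[-0.069,-0.029,0.18],[0,0,0.07],100],[[-0.069,-0.029,0.18],[0,0,0.07],100],[[-0.069,-0.029,0.18],[0,0,0.07],100]]'

```text
time: 7.05
ee_pos: [0.4489, -0.2456, 0.1264]
tool_rot: [[1.0, -0.0, 0.004], [-0.0, -1.0, 0.002], [0.004, -0.002, -1.0]]
ft_force: [0.6, -0.5, -0.2]
width: 0.999
```

```bash
python3 - <<'E'
from h import *
mv([.448,-.246,.024],0.)
c=get("wrist","w4.png")
E
```

```text
shift [-0.0013, 0.0006, 0.1024] turn [-0.0019, -0.0039, -0.0001]
```

View pics/w4.png

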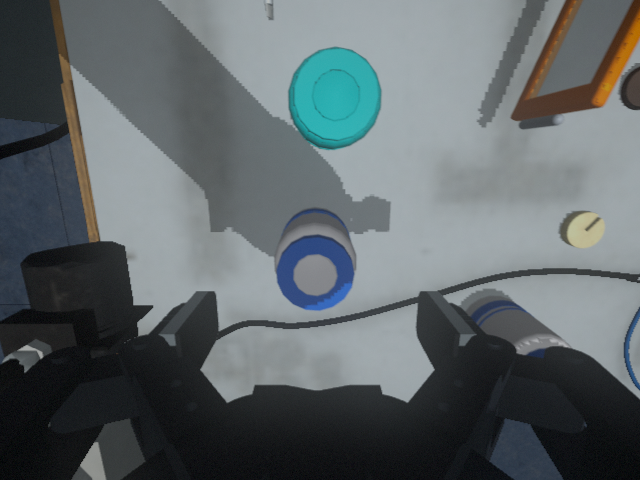

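>>> send_rows --commands '[[[0,0,0.04],[0,0,0],100],[[-0.001,0,0.08],[0,0,0],100],[[-0.001,0,0.1],[0,0,0],100],[[-0.001,0,0.102],[0,0,0],100],[[-0.001,0,0.102],[0,0,0],80],[[-0.001,0,0.102],[0,0,0],65],[[-0.001,0,0.102],[0,0,0],50],[[-0.001,0,0.102],[0,0,0],50],[[-0.001,0,0.102],[0,0,0],50],[[-0.001,0,0.102],[0,0,0],50],[[-0.001,0,0.102],[0,0,0],50]]'

```text
time: 8.02
ee_pos: [0.4505, -0.2473, 0.0279]
tool_rot: [[1.0, -0.0, 0.009], [-0.0, -1.0, 0.0], [0.009, -0.0, -1.0]]
ft_force: [-1.6, -0.3, 7.0]
width: 0.62
```

```bash
python3 - <<'E'
from h import *
mv([.5594,.1907,.16],1.63)
E
```

```text
shift [0.1099, -0.4381, -0.1311] turn [-0.0072, -0.0075, 1.5111]
```

>>> send_rows --commands '[[[0,0,-0.04],[0,0,0],50],[[0,0,-0.08],[0,0,0],50],[[0,0,-0.12],[0,0,0],50],[[0,-0.02,-0.16],[0,0,0.1],50],[[0.01,-0.05,-0.17],[0,0,0.22],50],[[0.02,-0.09,-0.17],[0,0,0.34],50],[[0.03,-0.13,-0.17],[0,0,0.46],50],[[0.04,-0.17,-0.17],[0,0,0.58],50],[[0.05,-0.21,-0.17],[0,0,0.7],50],[[0.06,-0.25,-0.17],[0,0,0.82],50],[[0.08,-0.29,-0.17],[0,0,0.94],50],[[0.09,-0.33,-0.17],[0,0,1.06],50]]'

```text
time: 9.02
ee_pos: [0.5366, 0.073, 0.2004]
tool_rot: [[0.488, -0.873, 0.013], [-0.873, -0.488, 0.003], [0.004, -0.012, -1.0]]
ft_force: [1.5, 0.1, -2.8]
width: 0.616
```

```bash
python3 - <<'E'
from h import *
mv([.5594,.1907,.16],1.63)
print(telemetry.observe()["joint_positions"])
E
```

```text
shift [-0.0919, -0.0768, 0.041] turn [-0.0131, -0.0011, 0.4502]
[-1.12367499  0.46832258  1.20140749  1.86439131 -0.48703893  1.1319846
 -0.80824971]
```

>>> send_rows --commands '[[[-0.03,-0.02,0],[0,0,0.12],50],[[-0.06,-0.05,0],[0,0,0.24],50],[[-0.08,-0.07,0],[-0.006,0,0.36],50],[[-0.092,-0.077,0],[-0.013,0,0.45],50],[[-0.092,-0.077,0],[-0.013,0,0.45],50],[[-0.092,-0.077,0.04],[-0.013,0,0.45],50],[[-0.092,-0.077,0.06],[-0.013,0,0.45],50],[[-0.092,-0.077,0.06],[-0.013,0,0.45],50],[[-0.092,-0.077,0.06],[-0.013,0,0.45],50]]'

```text
time: 9.77
ee_pos: [0.5593, 0.1901, 0.1416]
tool_rot: [[0.059, -0.998, -0.0], [-0.998, -0.059, -0.001], [0.001, 0.0, -1.0]]
ft_force: [0.3, -0.2, -1.9]
width: 0.618
```

```bash
python3 - <<'E'
from h import *
mv([.5594,.1907,.055],1.63)
print(np.round(telemetry.observe()["joint_positions"],2))
c=get("wrist","w5.png")
E
```

```text
shift [-0.0007, -0.0002, 0.0866] turn [0.0003, -0.0009, -0.0002]
[-1.2   0.7   1.19  1.8  -0.71  1.15 -1.29]
```

View pics/w5.png

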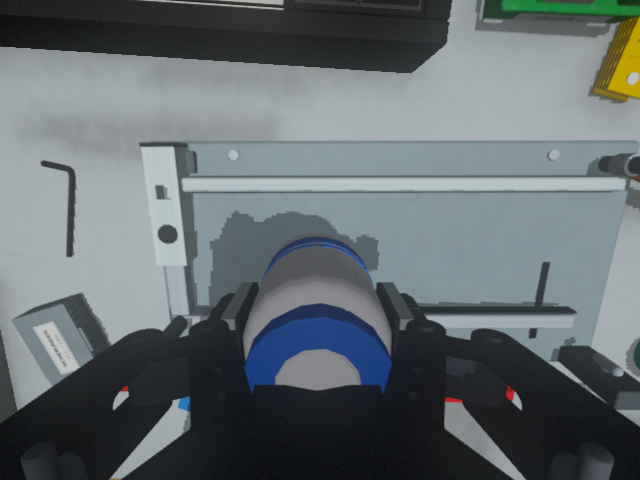

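The can hangs upright over the channel, in front of the fence line at row 185. I'll lower it and release.

>>> send_rows --commands '[[[0,0,0.03],[0,0,0],50],[[0,0,0.06],[0,0,0],50],[[0,0,0.08],[0,0,0],50],[[0,0,0.087],[0,0,0],50],[[0,0,0.088],[0,0,0],50],[[0,0,0.088],[0,0,0],85],[[0,0,0.088],[0,0,0],85],[[0,0,0.088],[0,0,0],85],[[0,0,0.06],[0,0,0],85],[[0,0,0.03],[0,0,0],85],[[0,0,-0.01],[0,0,0],60],[[0,0,-0.02],[0,0,0],0]]'

```text
time: 10.82
ee_pos: [0.5643, 0.1896, 0.1697]
tool_rot: [[0.058, -0.998, 0.013], [-0.998, -0.058, 0.002], [-0.002, -0.013, -1.0]]
ft_force: [1.6, -0.6, 1.0]
width: 0.582
```

```bash
python3 - <<'E'
from h import *
mv([.5594,.1907,.13],1.63)
c=get("wrist","w6.png")
t=get("top","top6.png")
E
```

```text
shift [-0.0013, 0.0054, 0.0397] turn [-0.0127, 0.0016, -0.001]
```

View pics/w6.png

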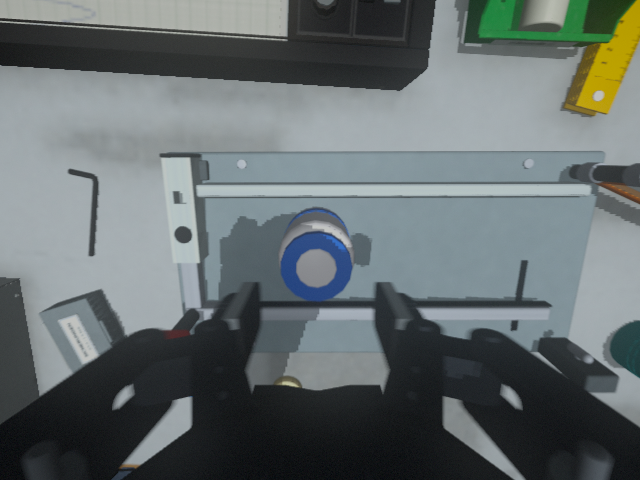

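```bash
python3 - <<'E'
from h import *
c=load("wrist")
p=plane(c,[(316,266)],.112)[0];print(p)
mv([p[0],p[1],.125],1.63)
E
```

```text
[0.56145491 0.19042778 0.112     ]
shift [-0.0003, 0.0019, 0.0419] turn [-0.0096, 0.0018, -0.0004]
```

>>> send_rows --commands '[[[0,0.002,0.01],[-0.01,0,0],0],[[0,0.002,0.02],[-0.01,0,0],0],[[0,0.002,0.03],[-0.01,0,0],0],[[0,0.002,0.04],[-0.01,0,0],0],[[0,0.002,0.042],[-0.01,0,0],0],[[0,0.002,0.042],[-0.01,0,0],0],[[0,0.002,0.05],[-0.01,0,0],0],[[0,0.002,0.056],[-0.01,0,0],0],[[0,0.002,0.06],[-0.01,0,0],0],[[0,0.002,0.064],[-0.01,0,0],0],[[0,0.002,0.066],[-0.01,0,0],0],[[0,0.002,0.066],[-0.01,0,0],0]]'

```text
time: 11.92
ee_pos: [0.5626, 0.19, 0.104]
tool_rot: [[0.058, -0.998, 0.0], [-0.998, -0.058, 0.004], [-0.004, -0.001, -1.0]]
ft_force: [-6.3, -0.3, 19.6]
width: 0.001
```

```bash
python3 - <<'E'
from h import *
s=telemetry.observe();print(s["ee_pos"],s["ft_force"],s["tool_rot"])
E
```

```text
[0.56261763 0.18999602 0.1039974 ] [-6.25579965 -0.29267357 19.63692696] [[ 5.84564033e-02 -9.98289892e-01  3.74614631e-04]
 [-9.98281630e-01 -5.84543781e-02  4.10764464e-03]
 [-4.07872226e-03 -6.14089036e-04 -9.99991493e-01]]
```

>>> send_rows --commands '[[[0,0,-0.04],[0,0,0],0],[[0,0,-0.08],[0,0,0],0],[[0.03,0,-0.1],[0,0,0],50],[[0.07,0,-0.11],[0,0,0],100],[[0.11,0,-0.11],[0,0,0],100],[[0.15,0,-0.11],[0,0,0],100],[[0.19,0,-0.11],[0,0,0],100],[[0.23,0,-0.11],[0,0,0],100],[[0.27,0,-0.11],[0,0,0],100],[[0.31,0,-0.11],[0,0,0],100],[[0.35,-0.005,-0.11],[0,0,0],100],[[0.39,-0.01,-0.11],[0,0,0],100]]'

```text
time: 12.92
ee_pos: [0.5952, -0.2008, 0.2121]
tool_rot: [[0.058, -0.998, 0.001], [-0.998, -0.058, 0.005], [-0.005, -0.001, -1.0]]
ft_force: [0.4, 0.0, 0.6]
width: 1.0
```

```bash
python3 - <<'E'
from h import *
mv([.57,-.323,.22],1.63)
print(np.round(telemetry.observe()["joint_positions"],2))
E
```

```text
shift [0.1205, 0.0323, -0.0085] turn [-0.0009, 0.0051, -0.0007]
[-0.48  0.63  1.13  1.63 -0.6   1.27 -0.75]
```

>>> send_rows --commands '[[[0.04,0,0],[0,0.005,0],100],[[0.08,0,0],[0,0.005,0],100],[[0.12,0,0],[0,0.005,0],100],[[0.122,0,0],[0,0.005,0],100],[[0.122,0,0],[0,0.005,0],100],[[0.122,0,0],[0,0.005,0],100]]'

```text
time: 13.42
ee_pos: [0.6022, -0.3224, 0.2109]
tool_rot: [[0.058, -0.998, 0.001], [-0.998, -0.058, 0.001], [-0.001, -0.001, -1.0]]
ft_force: [-0.0, -0.3, 0.0]
width: 1.003
```

```bash
python3 - <<'E'
from h import *
c=get("wrist","w7.png")
hsv=cv2.cvtColor(c["frame"],cv2.COLOR_RGB2HSV);m=cv2.inRange(hsv,(105,120,70),(125,255,255))
for cs in cv2.findContours(m,cv2.RETR_EXTERNAL,cv2.CHAIN_APPROX_NONE)[0]:
    if len(cs)>60: e=cv2.fitEllipse(cs);print(e,plane(c,[e[0]],.087).round(4))
mv([.603,-.323,.024],1.63)
E
```

```text
((321.80706787109375, 231.57781982421875), (52.17258071899414, 52.89699172973633), 52.210933685302734) [[ 0.6058 -0.3258  0.087 ]]
((314.9154052734375, -10.158344268798828), (152.16134643554688, 230.5497283935547), 136.19842529296875) [[ 0.7761 -0.3107  0.087 ]]
((243.44261169433594, 13.9667329788208), (3.016364812850952, 37.491634368896484), 145.4845428466797) [[ 0.7587 -0.2615  0.087 ]]
shift [0.0024, 0.0002, 0.1869] turn [-0.0009, 0.0018, 0.0008]
```

View pics/w7.png

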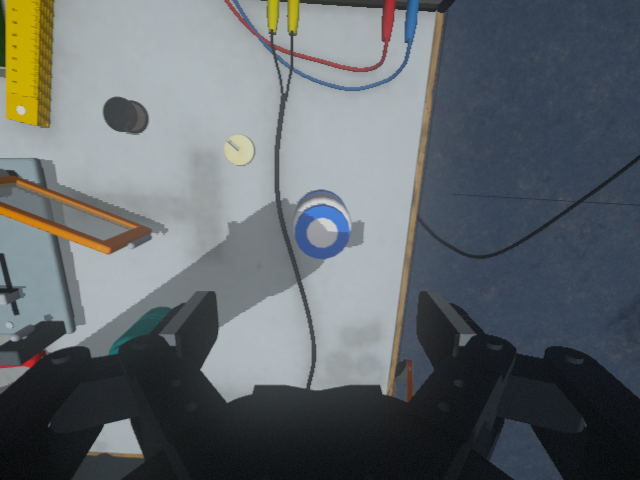

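The lid is at (322,231) and the jaws are clear; the cable passes at (290,230), below finger height.

>>> send_rows --commands '[[[0.003,-0.003,0.04],[0,0,0],100],[[0.003,-0.003,0.08],[0,0,0],100],[[0.003,-0.003,0.12],[0,0,0],100],[[0.003,-0.003,0.155],[0,0,0],100],[[0.003,-0.003,0.18],[0,0,0],100],[[0.003,-0.003,0.186],[0,0,0],100],[[0.003,-0.003,0.186],[0,0,0],75],[[0.003,-0.003,0.186],[0,0,0],50],[[0.003,-0.003,0.186],[0,0,0],50],[[0.003,-0.003,0.186],[0,0,0],50],[[0.003,-0.003,0.186],[0,0,0],50],[[0.003,-0.003,0.186],[0,0,0],50]]'

```text
time: 14.47
ee_pos: [0.6079, -0.3249, 0.0279]
tool_rot: [[0.06, -0.998, 0.005], [-0.998, -0.06, -0.001], [0.001, -0.005, -1.0]]
ft_force: [0.6, -0.9, 6.7]
width: 0.622
```

```bash
python3 - <<'E'
from h import *
mv([.5654,.0908,.2],1.63)
print(np.round(telemetry.observe()["joint_positions"],2))
E
```

```text
shift [-0.4174, 0.0166, -0.1726] turn [-0.0052, -0.0011, 0.0008]
[-0.14  0.88  0.91  1.62 -0.79  1.04 -0.49]
```

>>> send_rows --commands '[[[0,0,-0.04],[-0.005,0,0],50],[[0,0,-0.08],[-0.005,0,0],50],[[0,0,-0.12],[-0.005,0,0],50],[[-0.03,0,-0.15],[-0.005,0,0],50],[[-0.07,0,-0.17],[-0.005,0,0],50],[[-0.11,0,-0.17],[-0.005,0,0],50],[[-0.15,0,-0.17],[-0.005,0,0],50],[[-0.19,0,-0.17],[-0.005,0,0],50],[[-0.23,0.005,-0.17],[-0.005,0,0],50],[[-0.27,0.01,-0.17],[-0.005,0,0],50],[[-0.31,0.013,-0.17],[-0.005,0,0],50],[[-0.35,0.017,-0.17],[-0.005,0,0],50]]'

```text
time: 15.47
ee_pos: [0.5681, 0.0257, 0.1978]
tool_rot: [[0.06, -0.998, 0.0], [-0.998, -0.06, 0.001], [-0.001, -0.0, -1.0]]
ft_force: [1.1, 0.3, -2.2]
width: 0.62
```

```bash
python3 - <<'E'
from h import *
mv([.5654,.0908,.11],1.63)
c=get("top","top8.png")
hsv=cv2.cvtColor(c["frame"],cv2.COLOR_RGB2HSV);m=cv2.inRange(hsv,(105,120,70),(125,255,255));m[:,:200]=0;m[:190]=0
for cs in cv2.findContours(m,cv2.RETR_EXTERNAL,cv2.CHAIN_APPROX_NONE)[0]:
    if len(cs)>15: print(cs.mean((0,1)) if 0 else cs.reshape(-1,2).mean(0), plane(c,[cs.reshape(-1,2).mean(0)],.105).round(3))
E
```

```text
shift [-0.065, -0.0012, 0.0878] turn [-0.0002, 0.0009, 0.0005]
[240.64150943 217.83018868] [[0.559 0.191 0.105]]
```

>>> send_rows --commands '[[[-0.04,-0.001,0],[0,0,0],50],[[-0.065,-0.001,0.02],[0,0,0],50],[[-0.065,-0.001,0.06],[0,0,0],50],[[-0.065,-0.001,0.088],[0,0,0],50],[[-0.065,-0.001,0.1],[0,0,0],50],[[-0.065,-0.001,0.12],[0,0,0],50],[[-0.065,-0.001,0.135],[0,0,0],50],[[-0.065,-0.001,0.143],[0,0,0],50],[[-0.065,-0.001,0.144],[0,0,0],50],[[-0.065,-0.001,0.144],[0,0,0],85],[[-0.065,-0.001,0.144],[0,0,0],85],[[-0.065,-0.001,0.144],[0,0,0],85]]'

```text
time: 16.52
ee_pos: [0.564, 0.1039, 0.0536]
tool_rot: [[0.073, -0.997, -0.003], [-0.997, -0.073, 0.009], [-0.009, 0.002, -1.0]]
ft_force: [-0.2, 0.1, 1.0]
width: 0.847
```

>>> send_rows --commands '[[[0,0,-0.03],[0,0,0],85],[[0,0,-0.06],[0,0,0],85],[[0,0,-0.1],[0,0,0],50],[[0,0,-0.13],[0,0,0],0],[[0,0,-0.13],[0,0,0],0],[[0,0,-0.13],[0,0,0],0]]'

```text
time: 17.02
ee_pos: [0.5657, 0.1027, 0.1856]
tool_rot: [[0.073, -0.997, 0.001], [-0.997, -0.073, 0.011], [-0.01, -0.002, -1.0]]
ft_force: [-0.2, 0.3, -0.7]
width: 0.287
```

```bash
python3 - <<'E'
from h import *
c=get("wrist","w9.png")
hsv=cv2.cvtColor(c["frame"],cv2.COLOR_RGB2HSV);m=cv2.inRange(hsv,(105,120,70),(125,255,255))
for cs in cv2.findContours(m,cv2.RETR_EXTERNAL,cv2.CHAIN_APPROX_NONE)[0]:
    if len(cs)>60: e=cv2.fitEllipse(cs);print(np.round(e[0]),np.round(e[1]),plane(c,[e[0]],.109).round(4))
mv([.5654,.0908,.125],1.63)
E
```

```text
[316. 261.] [63. 65.] [[0.5593 0.1036 0.109 ]]
[195. 247.] [60. 65.] [[0.5633 0.1874 0.109 ]]
shift [0.0128, -0.0001, 0.0588] turn [0.0013, 0.0101, 0.0141]
```

View pics/w9.png

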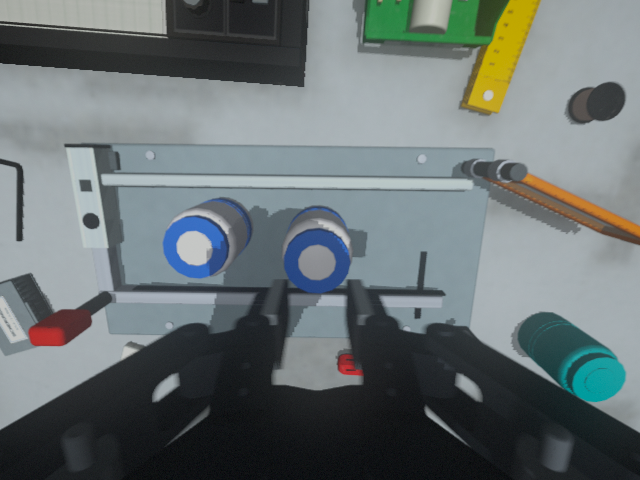

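Both canisters stand upright, with A's lid at (195,247) and B's at (316,261). Next I'll press B's lid.

```bash
python3 - <<'E'
from h import *
mv([.5605,.1036,.125],1.63);print(telemetry.observe()["ee_pos"])
E
```

```text
shift [-0.0003, 0.0038, 0.0589] turn [0.0013, 0.0101, 0.0141]
[0.56447884 0.10297353 0.18393003]
```

>>> send_rows --commands '[[[0,0.004,0.02],[0,0.01,0],0],[[0,0.004,0.04],[0,0.01,0],0],[[0,0.004,0.055],[0,0.01,0],0],[[0,0.004,0.059],[0,0.01,0],0],[[0,0.004,0.059],[0,0.01,0],0],[[0,0.004,0.066],[0,0.01,0],0],[[0,0.004,0.072],[0,0.01,0],0],[[0,0.004,0.076],[0,0.01,0],0],[[0,0.004,0.08],[0,0.01,0],0],[[0,0.004,0.083],[0,0.01,0],0],[[0,0.004,0.083],[0,0.01,0],0]]'

```text
time: 17.98
ee_pos: [0.5617, 0.1031, 0.104]
tool_rot: [[0.073, -0.997, 0.001], [-0.997, -0.073, 0.002], [-0.002, -0.001, -1.0]]
ft_force: [-5.0, 0.5, 18.7]
width: 0.001
```

>>> send_rows --commands '[[[0,0,-0.04],[0,0,0],0],[[0,0,-0.08],[0,0,0],0],[[-0.03,0.02,-0.1],[0,0,0],0],[[-0.06,0.04,-0.1],[0,0,0],0],[[-0.09,0.06,-0.1],[0,0,0],0],[[-0.12,0.08,-0.1],[0,0,0],0],[[-0.15,0.1,-0.1],[0,0,0],0],[[-0.18,0.12,-0.1],[0,0,0],0],[[-0.18,0.12,-0.1],[0,0,0],0],[[-0.18,0.12,-0.1],[0,0,0],0],[[-0.18,0.12,-0.1],[0,0,0],0]]'

```text
time: 18.9
ee_pos: [0.429, 0.2734, 0.2044]
tool_rot: [[0.073, -0.997, 0.001], [-0.997, -0.073, 0.002], [-0.002, -0.001, -1.0]]
ft_force: [-0.5, -1.0, -0.4]
width: -0.002
```

```bash
python3 - <<'E'
from h import *
mv([.448,.297,.092],1.63)
c=get("wrist","w10.png");t=get("top","top10.png")
def red(c,box):
    hsv=cv2.cvtColor(c["frame"],cv2.COLOR_RGB2HSV);m=cv2.inRange(hsv,(0,140,80),(8,255,255))|cv2.inRange(hsv,(172,140,80),(180,255,255))
    k,l,s,ce=cv2.connectedComponentsWithStats(m)
    for i in range(1,k):
        if s[i,4]>=40: print(s[i].tolist(),np.round(ce[i],1).tolist(),plane(c,[ce[i]],.119).round(3),plane(c,[ce[i]],.011).round(3))
red(c,0);print();red(t,0)
print(proj(c,[[.49,.297,.119]]))
E
```

```text
shift [-0.0219, -0.0205, 0.1124] turn [-0.0012, 0.0018, 0.014]
[277, 148, 36, 22, 732] [294.4, 158.2] [[0.49  0.293 0.119]] [[0.488 0.3   0.011]]
[512, 240, 74, 22, 1257] [547.1, 250.6] [[0.439 0.11  0.119]] [[0.413 0.03  0.011]]
[12, 283, 18, 20, 264] [21.6, 291.8] [[0.38  0.489 0.119]] [[0.326 0.589 0.011]]
[109, 343, 14, 13, 91] [114.8, 348.6] [[0.337 0.424 0.119]] [[0.262 0.494 0.011]]

[372, 89, 13, 4, 41] [376.9, 90.5] [[ 0.854 -0.118  0.119]] [[ 0.896 -0.128  0.011]]
[86, 143, 6, 9, 52] [88.5, 146.8] [[0.717 0.538 0.119]] [[0.746 0.582 0.011]]
[188, 245, 11, 7, 64] [193.1, 248.3] [[0.487 0.293 0.119]] [[0.497 0.317 0.011]]
[295, 281, 31, 9, 216] [309.7, 285.0] [[0.408 0.033 0.119]] [[0.411 0.034 0.011]]
[[288.75253061 157.97603697]]
```

View pics/w10.png

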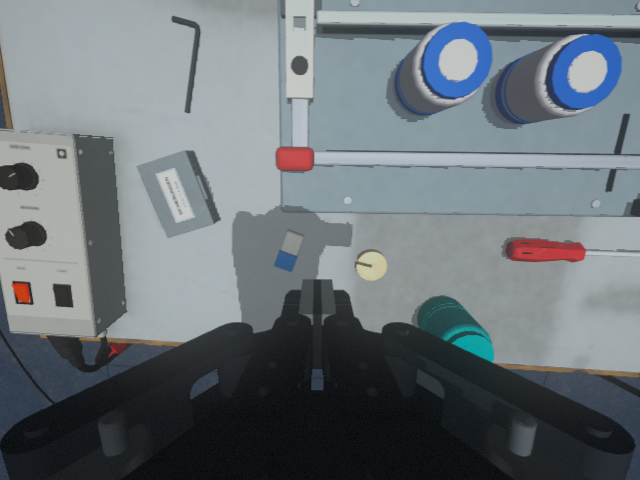

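The grip is at (294,158), the driver lies on the table at (547,250) and both canisters are in the channel.

>>> send_rows --commands '[[[-0.018,-0.024,0.03],[0,0,0.014],0],[[-0.018,-0.024,0.07],[0,0,0.014],0],[[-0.018,-0.024,0.1],[0,0,0.014],0],[[-0.018,-0.024,0.112],[0,0,0.014],0],[[-0.018,-0.024,0.112],[0,0,0.014],0],[[-0.018,-0.024,0.112],[0,0,0.014],0],[[-0.018,-0.024,0.112],[0,0,0.014],0]]'

```text
time: 19.58
ee_pos: [0.4543, 0.2919, 0.0945]
tool_rot: [[0.055, -0.999, 0.004], [-0.999, -0.055, 0.004], [-0.003, -0.004, -1.0]]
ft_force: [0.3, 1.2, 1.0]
width: 0.005
```

>>> send_rows --commands '[[[0,-0.005,0],[0,0,0],0],[[0,-0.01,0],[0,0,0],0],[[0,-0.015,0],[0,0,0],0],[[0,-0.02,0],[0,0,0],0],[[0,-0.024,0],[0,0,0],0],[[0,-0.028,0],[0,0,0],0],[[0,-0.032,0],[0,0,0],0],[[0,-0.035,0],[0,0,0],0],[[0,-0.035,0],[0,0,0],0]]'

```text
time: 20.33
ee_pos: [0.4901, 0.2939, 0.0945]
tool_rot: [[0.055, -0.998, 0.005], [-0.999, -0.054, 0.004], [-0.003, -0.005, -1.0]]
ft_force: [-0.3, 0.4, 0.4]
width: 0.002
```

```bash
python3 - <<'E'
from h import *
c=get("wrist","w11.png")
cv2.imwrite("pics/w11c.png",cv2.resize(c["frame"][60:420,180:500,::-1],None,fx=1.6,fy=1.6))
E
```

```text
(no output)
```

View pics/w11c.png

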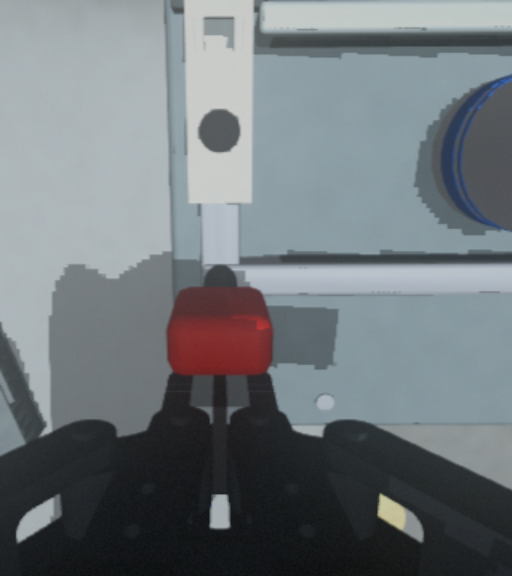

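>>> send_rows --commands '[[[0,-0.004,0],[0,0,0],0],[[0,-0.008,0],[0,0,0],0],[[0,-0.01,0],[0,0,0],0],[[0,-0.01,0],[0,0,0],0]]'

```text
time: 20.72
ee_pos: [0.5005, 0.2942, 0.0944]
tool_rot: [[0.054, -0.999, 0.006], [-0.999, -0.054, 0.003], [-0.003, -0.006, -1.0]]
ft_force: [-1.6, 0.3, -0.9]
width: 0.0
```

```bash
python3 - <<'E'
from h import *
c=get("wrist"); hsv=cv2.cvtColor(c["frame"],cv2.COLOR_RGB2HSV);m=cv2.inRange(hsv,(0,140,80),(8,255,255))|cv2.inRange(hsv,(172,140,80),(180,255,255));m[:,:270]=0;m[:,360:]=0
ys,xs=np.where(m);print(xs.min(),xs.max(),ys.min(),ys.max())
t=get("top");hsv=cv2.cvtColor(t["frame"],cv2.COLOR_RGB2HSV)
s=telemetry.observe();print(s["ft_force"],s["ee_pos"])
E
```

```text
284 348 257 293
[-0.95992891  0.01916152 -0.20987183] [0.50048126 0.29413581 0.09444996]
```

>>> send_rows --commands '[[[0,-0.003,0],[0,0,0],0],[[0,-0.005,0],[0,0,0],0],[[0,-0.007,0],[0,0,0],0],[[0,-0.007,0],[0,0,0],0]]'

```text
time: 21.15
ee_pos: [0.5071, 0.2944, 0.0944]
tool_rot: [[0.054, -0.999, 0.005], [-0.999, -0.054, 0.003], [-0.003, -0.005, -1.0]]
ft_force: [-3.6, 1.6, 0.1]
width: 0.001
```

```bash
python3 - <<'E'
from h import *
c=get("wrist","w12.png")
print(plane(c,[(316,np.nan)],.119) if 0 else telemetry.observe()["ft_force"])
cv2.imwrite("pics/w12c.png",cv2.resize(c["frame"][60:320,180:500,::-1],None,fx=2,fy=2))
E
```

```text
[-3.71924459  0.91711818  0.84388567]
```

View pics/w12c.png

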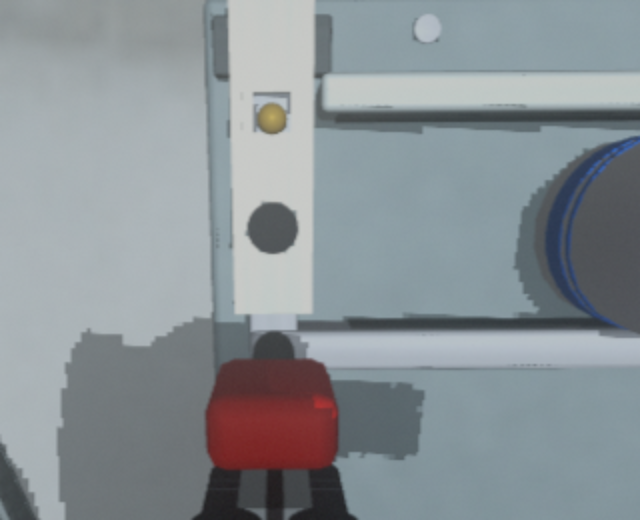

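The brass button now shows in the square hole at (272,118) of the crop. A small extra push will show whether it has locked.

>>> send_rows --commands '[[[0,-0.002,0],[0,0,0],0],[[0,-0.003,0],[0,0,0],0],[[0,-0.003,0],[0,0,0],0]]'

```text
time: 21.45
ee_pos: [0.5096, 0.2946, 0.0944]
tool_rot: [[0.054, -0.999, 0.004], [-0.999, -0.054, 0.003], [-0.003, -0.004, -1.0]]
ft_force: [-5.5, 0.9, 3.3]
width: -0.003
```

```bash
python3 - <<'E'
from h import *
c=get("wrist","w13.png");print(telemetry.observe()["ft_force"])
a=c["frame"][60:320,180:500,::-1]
cv2.imwrite("pics/w13c.png",cv2.resize(a[20:120,80:180],None,fx=5,fy=5,interpolation=cv2.INTER_CUBIC))
E
```

```text
[-4.89456181  0.76768659  2.57203553]
```

View pics/w13c.png

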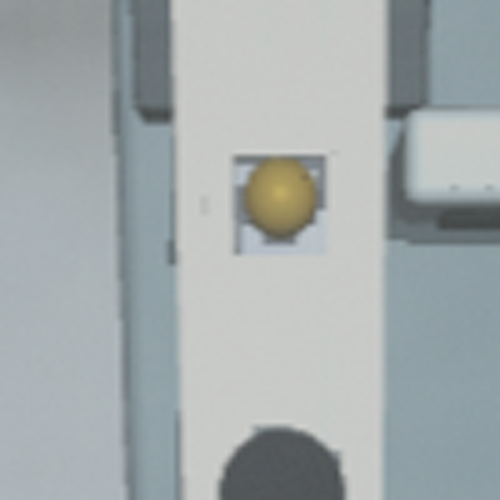

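The button now sits inside the hole at (280,195) and looks popped. I'll do one more gentle lock test, judged by force and motion.

>>> send_rows --commands '[[[0,-0.002,0],[0,0,0],0],[[0,-0.003,0],[0,0,0],0],[[0,-0.003,0],[0,0,0],0],[[0,-0.003,0],[0,0,0],0]]'

```text
time: 21.83
ee_pos: [0.51, 0.2947, 0.0944]
tool_rot: [[0.055, -0.998, -0.003], [-0.998, -0.055, 0.003], [-0.003, 0.002, -1.0]]
ft_force: [-9.2, -0.7, 7.2]
width: 0.003
```

```bash
python3 - <<'E'
from h import *
import pickle
old=load("wrist"); 
def loc(c):
    hsv=cv2.cvtColor(c["frame"],cv2.COLOR_RGB2HSV);m=cv2.inRange(hsv,(15,110,80),(30,255,255));m[:,:290]=0;m[:,345:]=0;m[:60]=0;m[220:]=0
    k,l,s,ce=cv2.connectedComponentsWithStats(m);i=1+s[1:,4].argmax();print(s[i],ce[i]); return ce[i]
b=loc(old);c=get("wrist");d=loc(c)
print(plane(old,[b],.054),plane(c,[d],.054),telemetry.observe()["ft_force"],telemetry.observe()["ee_pos"])
# stereo of button across earlier pictures is short-baseline; use hole-edge parallax instead
E
```

```text
[312 114   9   8  48] [315.79166667 117.27083333]
[313 114   7   8  47] [315.9787234  117.17021277]
[[0.59301301 0.30008679 0.054     ]] [[0.59324026 0.30007644 0.054     ]] [-9.59356216  0.26302615  7.55726527] [0.51003774 0.29472371 0.09442668]
```

The bar is locked: the force rose to 9.6 N while the tool moved only 0.4 mm and the button stayed put. I'll retreat and go and look at the gate.

>>> send_rows --commands '[[[0,0.02,0],[0,0,0],0],[[0,0.04,0],[0,0,0],0],[[0,0.04,-0.04],[0,0,0],0],[[0,0.04,-0.08],[0,0,0],0],[[0,0.04,-0.12],[0,0,0],0],[[0.04,0.03,-0.15],[0,0,0],0],[[0.08,0.02,-0.15],[0,0,0],0],[[0.12,0.01,-0.15],[0,0,0],0],[[0.16,0,-0.15],[0,0,0],0],[[0.2,0,-0.15],[0,0,0],0],[[0.24,0,-0.15],[0,0,0],0],[[0.28,-0.01,-0.15],[0,0,0],0]]'

```text
time: 22.88
ee_pos: [0.5353, 0.0142, 0.2441]
tool_rot: [[0.053, -0.999, 0.001], [-0.999, -0.053, 0.003], [-0.003, -0.001, -1.0]]
ft_force: [1.3, -0.0, 0.1]
width: -0.0
```

>>> send_rows --commands '[[[0.04,0,0],[0,0,0],0],[[0.08,0,0],[0,0,0],0],[[0.1,0,0],[0,0,0],0],[[0.1,0,0],[0,0,0],0],[[0.1,0,0],[0,0,0],0]]'

```text
time: 23.3
ee_pos: [0.5413, -0.0884, 0.2445]
tool_rot: [[0.048, -0.999, 0.004], [-0.999, -0.048, 0.002], [-0.001, -0.004, -1.0]]
ft_force: [0.0, 0.2, 1.0]
width: 0.0
```

```bash
python3 - <<'E'
from h import *
c=get("wrist","w14.png");t=get("top","top14.png");s=telemetry.observe();print(s["ee_pos"],np.round(s["joint_positions"],2))
hsv=cv2.cvtColor(c["frame"],cv2.COLOR_RGB2HSV)
m=cv2.inRange(hsv,(105,120,70),(125,255,255))
for cs in cv2.findContours(m,cv2.RETR_EXTERNAL,cv2.CHAIN_APPROX_NONE)[0]:
    if len(cs)>60: e=cv2.fitEllipse(cs);print("lid",np.round(e[0]),np.round(e[1]),plane(c,[e[0]],.105).round(4))
E
```

```text
[ 0.54146892 -0.08492733  0.24385372] [-0.85  0.45  1.25  1.79 -0.46  1.23 -0.99]
lid [  9. 186.] [23. 51.] [[0.5681 0.172  0.105 ]]
lid [ 79. 180.] [52. 94.] [[0.5764 0.1126 0.105 ]]
lid [ 349. 2264.] [ 838. 4465.] [[3.6499 0.108  0.105 ]]
```

View pics/w14.png

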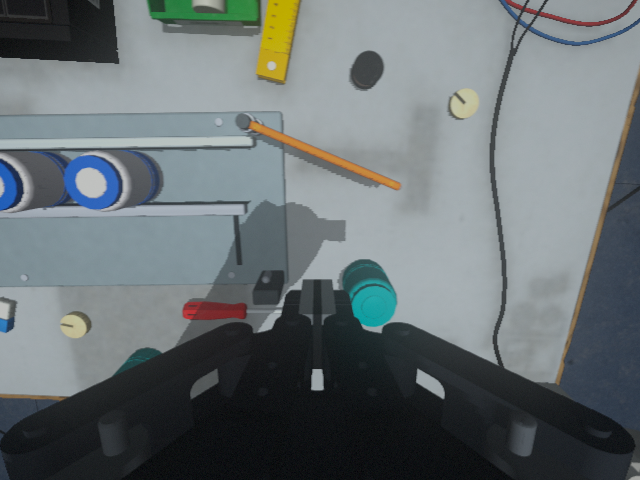

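The gate's top edge runs from the hinge at (245,121) to (399,186). The bobbin is at (367,70) and the teal look-alike at (370,290), both outside the sweep.

```bash
python3 - <<'E'
from h import *
c=load("wrist")
h,e=plane(c,[(245,121),(399,186)],.1);print(h,e,np.linalg.norm(h-e))
print("block",plane(c,[(253,303),(285,272)],.05),"bobbin",plane(c,[(367,70)],.024))
yaw=.06;d=(e-h)/np.linalg.norm(e-h)
g=np.arctan2(d[1],d[0])-(yaw-np.pi);print("gate",g)
O=np.array([.571,.131]);H=h[:2]
ex=np.array([np.cos(yaw),np.sin(yaw)]);ey=np.array([-ex[1],ex[0]]);print("H tray",(H-O)@ex,(H-O)@ey)
p0=np.array(telemetry.observe()["ee_pos"]);R=np.array(telemetry.observe()["tool_rot"])
def pt(g,r,off):
    a=yaw-np.pi+g;u=np.array([np.cos(a),np.sin(a)]);n=np.array([-u[1],u[0]]);return H+r*u+off*n
for gg,off in [(g,.05),(g,.03),(1.1,.02),(.9,.02),(.7,.02),(.5,.02),(.3,.02),(.15,.02),(.05,.02),(0,.02)]:
    q=pt(gg,.115,off);P=np.array([q[0],q[1],.058]);print(round(gg,2),q.round(3),"shift",(R.T@(P-p0)).round(3))
E
```

```text
[ 0.62970298 -0.0251144   0.1       ] [ 0.58346523 -0.15616748  0.1       ] 0.13897063093879541
block [[ 0.44465637 -0.02200672  0.05      ]
 [ 0.48254039 -0.05639867  0.05      ]] bobbin [[ 0.68957155 -0.13068317  0.024     ]]
gate 1.1716141852020714
H tray 0.049236096508031076 -0.1593535485273027
1.17 [ 0.639 -0.15 ] shift [ 0.071 -0.093  0.186]
1.17 [ 0.62  -0.144] shift [ 0.063 -0.075  0.186]
1.1 [ 0.602 -0.139] shift [ 0.057 -0.057  0.186]
0.9 [ 0.58  -0.131] shift [ 0.048 -0.036  0.186]
0.7 [ 0.56  -0.119] shift [ 0.035 -0.016  0.186]
0.5 [ 0.543 -0.103] shift [ 0.019 -0.     0.186]
0.3 [ 0.529 -0.084] shift [-0.001  0.013  0.186]
0.15 [ 0.521 -0.069] shift [-0.017  0.02   0.186]
0.05 [ 0.518 -0.058] shift [-0.028  0.023  0.186]
0 [ 0.516 -0.052] shift [-0.034  0.024  0.186]
```

>>> send_rows --commands '[[[0.02,-0.03,0],[0,0,0],0],[[0.04,-0.06,0],[0,0,0],0],[[0.07,-0.095,0],[0,0,0],0],[[0.071,-0.095,0.01],[0,0,0],0],[[0.071,-0.095,0.05],[0,0,0],0],[[0.071,-0.095,0.09],[0,0,0],0],[[0.071,-0.095,0.13],[0,0,0],0],[[0.071,-0.095,0.165],[0,0,0],0],[[0.071,-0.095,0.186],[0,0,0],0],[[0.071,-0.095,0.186],[0,0,0],0],[[0.071,-0.095,0.186],[0,0,0],0]]'

```text
time: 24.32
ee_pos: [0.6405, -0.1483, 0.0569]
tool_rot: [[0.057, -0.998, 0.0], [-0.998, -0.057, 0.003], [-0.002, -0.0, -1.0]]
ft_force: [0.0, -0.4, 0.5]
width: 0.004
```

```bash
cat > g.py <<'E'
from h import *
yaw=.06;H=np.array([.6297,-.0251]);s=telemetry.observe();p0=np.array(s["ee_pos"]);R=np.array(s["tool_rot"]);print(p0,np.round(s["ft_force"],1),np.round(s["joint_positions"],2))
for gg,off in [(1.1,.02),(1.,.02),(.9,.02),(.8,.02),(.7,.02),(.6,.02),(.5,.02),(.4,.02),(.3,.02),(.2,.02),(.1,.02),(0,.02)]:
    a=yaw-np.pi+gg;u=np.array([np.cos(a),np.sin(a)]);n=np.array([-u[1],u[0]]);q=H+.115*u+off*n
    print(gg,(R.T@(np.r_[q,.058]-p0)).round(3).tolist())
E
python3 g.py
```

```text
[ 0.64047996 -0.14834989  0.05691698] [ 0.  -0.4  0.5] [-0.44  0.8   0.93  1.69 -0.73  1.04 -0.78]
1.1 [-0.012, 0.038, -0.001]
1.0 [-0.016, 0.049, -0.001]
0.9 [-0.021, 0.059, -0.001]
0.8 [-0.027, 0.069, -0.001]
0.7 [-0.034, 0.079, -0.001]
0.6 [-0.042, 0.087, -0.001]
0.5 [-0.051, 0.095, -0.001]
0.4 [-0.06, 0.102, -0.001]
0.3 [-0.07, 0.108, -0.001]
0.2 [-0.081, 0.112, -0.001]
0.1 [-0.092, 0.116, -0.001]
0 [-0.103, 0.119, -0.001]
```

>>> send_rows --commands '[[[-0.008,0.025,0],[0,0,0],0],[[-0.012,0.038,0],[0,0,0],0],[[-0.016,0.049,0],[0,0,0],0],[[-0.021,0.059,0],[0,0,0],0],[[-0.027,0.069,0],[0,0,0],0],[[-0.034,0.079,0],[0,0,0],0],[[-0.042,0.087,0],[0,0,0],0],[[-0.051,0.095,0],[0,0,0],0],[[-0.06,0.102,0],[0,0,0],0],[[-0.07,0.108,0],[0,0,0],0],[[-0.07,0.108,0],[0,0,0],0]]'

```text
time: 25.23
ee_pos: [0.5292, -0.0822, 0.0585]
tool_rot: [[0.06, -0.998, 0.002], [-0.998, -0.06, 0.005], [-0.005, -0.002, -1.0]]
ft_force: [-0.2, 0.5, 1.6]
width: -0.001
```

```bash
python3 g.py
```

```text
[ 0.52920073 -0.08215948  0.05849018] [-0.2  0.5  1.6] [-0.68  0.64  1.01  1.99 -0.7   0.9  -0.8 ]
1.1 [0.061, -0.069, 0.0]
1.0 [0.057, -0.058, 0.0]
0.9 [0.052, -0.048, 0.0]
0.8 [0.045, -0.038, 0.0]
0.7 [0.038, -0.029, 0.0]
0.6 [0.031, -0.02, 0.0]
0.5 [0.022, -0.012, 0.0]
0.4 [0.012, -0.006, 0.0]
0.3 [0.002, 0.0, 0.0]
0.2 [-0.008, 0.005, 0.001]
0.1 [-0.02, 0.009, 0.001]
0 [-0.031, 0.011, 0.001]
```

>>> send_rows --commands '[[[-0.008,0.005,0],[0,0,0],0],[[-0.014,0.007,0],[0,0,0],0],[[-0.02,0.009,0],[0,0,0],0],[[-0.025,0.01,0],[0,0,0],0],[[-0.031,0.011,0],[0,0,0],0],[[-0.031,0.011,0],[0,0,0],0]]'

```text
time: 25.73
ee_pos: [0.5198, -0.0592, 0.0614]
tool_rot: [[0.057, -0.998, 0.012], [-0.998, -0.057, -0.008], [0.008, -0.011, -1.0]]
ft_force: [3.0, -12.8, 7.2]
width: -0.001
```

>>> send_rows --commands '[[[-0.002,0,0],[0,0,0],0],[[-0.004,0,0],[0,0,0],0],[[-0.004,0,0],[0,0,0],0]]'

```text
time: 25.98
ee_pos: [0.5205, -0.0581, 0.0625]
tool_rot: [[0.055, -0.998, 0.014], [-0.998, -0.055, -0.012], [0.013, -0.014, -1.0]]
ft_force: [0.7, -7.7, 5.3]
width: 0.001
```

>>> send_rows --commands '[[[0.02,0,0],[0,0,0],0],[[0.04,0,-0.03],[0,0,0],0],[[0.04,0,-0.07],[0,0,0],0],[[0.04,0,-0.11],[0,0,0],0],[[0.04,0,-0.13],[0,0,0],0],[[0.04,0,-0.13],[0,0,0],0]]'

```text
time: 26.48
ee_pos: [0.5235, -0.0965, 0.1969]
tool_rot: [[0.056, -0.998, 0.021], [-0.998, -0.057, -0.012], [0.013, -0.02, -1.0]]
ft_force: [0.7, -0.6, -0.5]
width: -0.002
```

```bash
cat > gate.py <<'E'
from h import *
def meas(c,nm):
    hsv=cv2.cvtColor(c["frame"],cv2.COLOR_RGB2HSV);m=cv2.inRange(hsv,(7,130,90),(20,255,255))
    k,l,s,ce=cv2.connectedComponentsWithStats(cv2.dilate(m,np.ones((3,3))))
    for i in range(1,k):
        if s[i,4]>60:
            ys,xs=np.where((l==i)&(m>0))
            P=plane(c,np.c_[xs,ys],.1);ctr=P[:,:2].mean(0)
            if not(.45<ctr[0]<.7 and -.25<ctr[1]<.05):continue
            d=np.linalg.svd(P[:,:2]-ctr)[2][0];d*=-np.sign(d[0]);ext=np.ptp((P[:,:2]-ctr)@d)
            print(nm,"n",len(xs),"ctr",ctr.round(3),"g",round(np.arctan2(d[1],d[0])-(.06-np.pi) if d[1]<0 else np.arctan2(d[1],d[0])-np.pi-.06,3),"len",ext.round(3))
            pts=P[:,:2];lo=pts[:,0]<pts[:,0].min()+.012;hi=pts[:,0]>pts[:,0].max()-.012;print("  front end",pts[lo].mean(0).round(4),"back end",pts[hi].mean(0).round(4))
meas(get("wrist","w15.png"),"wrist");meas(get("top","top15.png"),"top")
s=telemetry.observe();print(s["ee_pos"])
E
python3 gate.py
```

```text
wrist n 1700 ctr [ 0.561 -0.036] g 0.096 len 0.135
  front end [ 0.4963 -0.0457] back end [ 0.6175 -0.0268]
wrist n 383 ctr [ 0.567 -0.048] g 0.098 len 0.092
  front end [ 0.524  -0.0551] back end [ 0.6026 -0.0426]
top n 106 ctr [ 0.58 -0.03] g 0.085 len 0.081
  front end [ 0.5472 -0.0346] back end [ 0.6147 -0.0252]
[ 0.5209058  -0.09510468  0.19288951]
```

The gate measures about 0.09 rad, so it is standing on the catch roller. I'll push again, nearer the edge and further.

```bash
python3 - <<'E'
from h import *
mv([.507,-.095,.06],1.63)
E
```

```text
shift [-0.0024, 0.0157, 0.1327] turn [-0.0137, -0.0115, -0.0021]
```

>>> send_rows --commands '[[[0,0.016,0.03],[-0.013,-0.011,0],0],[[0,0.016,0.07],[-0.013,-0.011,0],0],[[0,0.016,0.11],[-0.013,-0.011,0],0],[[0,0.016,0.13],[-0.013,-0.011,0],0],[[0,0.016,0.13],[-0.013,-0.011,0],0],[[0,0.016,0.13],[-0.013,-0.011,0],0]]'

```text
time: 27.08
ee_pos: [0.505, -0.0971, 0.061]
tool_rot: [[0.057, -0.998, -0.004], [-0.998, -0.057, -0.0], [-0.0, 0.004, -1.0]]
ft_force: [-0.1, -0.9, 0.6]
width: -0.0
```

>>> send_rows --commands '[[[-0.015,0,0],[0,0,0],0],[[-0.025,0,0],[0,0,0],0],[[-0.03,0,0],[0,0,0],0],[[-0.035,0,0],[0,0,0],0],[[-0.038,0,0],[0,0,0],0],[[-0.041,0,0],[0,0,0],0],[[-0.043,0,0],[0,0,0],0],[[-0.045,0,0],[0,0,0],0]]'

```text
time: 27.75
ee_pos: [0.5039, -0.0595, 0.063]
tool_rot: [[0.054, -0.999, 0.002], [-0.998, -0.054, -0.012], [0.012, -0.002, -1.0]]
ft_force: [1.3, -17.3, -0.5]
width: 0.002
```

```bash
python3 gate.py; python3 -c "
from h import *
s=telemetry.observe();print(s['ft_force'],s['moment'])"
```

```text
wrist n 7785 ctr [ 0.566 -0.033] g 0.069 len 0.101
  front end [ 0.5146 -0.0398] back end [ 0.6025 -0.0286]
wrist n 67 ctr [ 0.607 -0.035] g 0.483 len 0.005
  front end [ 0.6068 -0.0349] back end [ 0.6068 -0.0349]
wrist n 1297 ctr [ 0.565 -0.042] g 0.074 len 0.073
  front end [ 0.5319 -0.0469] back end [ 0.5921 -0.0388]
top n 44 ctr [ 0.601 -0.026] g 0.033 len 0.037
  front end [ 0.5902 -0.0268] back end [ 0.6141 -0.0246]
[ 0.50394125 -0.05955565  0.06301118]
[  0.21471704 -14.20738216   0.60455575] [-2.5559597  -0.26005068  0.03742897]
```

>>> send_rows --commands '[[[-0.004,0,0],[0,0,0],0],[[-0.008,0,0],[0,0,0],0],[[-0.011,0,0],[0,0,0],0],[[-0.013,0,0],[0,0,0],0]]'

```text
time: 28.18
ee_pos: [0.5042, -0.0595, 0.0646]
tool_rot: [[0.047, -0.999, 0.01], [-0.998, -0.048, -0.033], [0.033, -0.009, -0.999]]
ft_force: [2.7, -28.3, -9.1]
width: -0.002
```

```bash
python3 gate.py
```

```text
wrist n 7500 ctr [ 0.566 -0.033] g 0.068 len 0.102
  front end [ 0.5143 -0.0395] back end [ 0.6034 -0.0284]
wrist n 117 ctr [ 0.607 -0.034] g 0.37 len 0.008
  front end [ 0.607  -0.0342] back end [ 0.607  -0.0342]
wrist n 1239 ctr [ 0.565 -0.041] g 0.072 len 0.073
  front end [ 0.5313 -0.0458] back end [ 0.592  -0.0377]
top n 34 ctr [ 0.606 -0.025] g -0.0 len 0.028
  front end [ 0.5988 -0.0257] back end [ 0.6142 -0.0247]
[ 0.50425418 -0.05957184  0.06462042]
```

```bash
python3 - <<'E'
from h import *
c=dict(load("wrist"));T=np.eye(4);T[:3,:3]=[[.05,-.999,.004],[-.999,-.05,.002],[-.002,-.004,-1]];T[:3,3]=[.5414,-.0860,.2440]
c["E"]=T@np.array(c["tool_from_camera"]);t=load("top")
print(proj(c,[.6297,-.0251,.1]))
for a,b in [((269,287),(342,262)),((253,303),(336.4,266)),((285,272),(348,257))]: print(tri(c,[a],t,[b]))
for z in(.05,.07,.09): print(z,plane(c,[(253,303),(285,272),(253,270+3),(283,303)],z).round(3).tolist(),plane(t,[(336.4,266.5),(348,257)],z).round(3).tolist())
# current: which side pixels of the top image near the block/fingers; save crops numerically
f=t["frame"];print(cv2.cvtColor(f,cv2.COLOR_RGB2GRAY)[250:270,328:356])
E
```

```text
[[248.11320224 121.00801371]]
(array([ 0.46464372, -0.03939838,  0.05167174]), np.float64(0.004437304401944798))
(array([ 0.45404155, -0.02573099,  0.07073661]), np.float64(0.004572644854148844))
(array([ 0.47744738, -0.05457155,  0.03682984]), np.float64(0.003502515267324489))
0.05 [[0.445, -0.02, 0.05], [0.483, -0.054, 0.05], [0.48, -0.02, 0.05], [0.447, -0.053, 0.05]] [[0.453, -0.028, 0.05], [0.476, -0.056, 0.05]]
0.07 [[0.455, -0.023, 0.07], [0.49, -0.056, 0.07], [0.488, -0.023, 0.07], [0.456, -0.054, 0.07]] [[0.452, -0.028, 0.07], [0.474, -0.055, 0.07]]
0.09 [[0.464, -0.027, 0.09], [0.498, -0.057, 0.09], [0.495, -0.027, 0.09], [0.466, -0.056, 0.09]] [[0.451, -0.027, 0.09], [0.473, -0.054, 0.09]]
[[134 133 134 134 134 134 134 134 134 134 133 133 133 132 133 131 130 130
  129 128 128 126 125 124 122 121 119 116]
 [133 133 133 134 134 134 135 133 133 133 133 133 132 131 131 130 130 130
  128 127 125 125 123 122 121 119 118 114]
 [133 133 133 134 134 134 134 134 133 133 133 132 132 132 131 130 129 129
  128 127 126 124 123 121 120 117 115 113]
 [134 133 135 134 134 134 134 134 133 1
[... 1250 characters left out ...]
133 132 132 131 131 130 129 128 127 127 126 124 123 121 120 118 118 114
  112 110 107 105 102  97  92  92 109 137]
 [132 132 132 130 130 130 129 128 126 125 124 123 122 122 119 117 114 112
  110 108 105 102  98  94  87  95 135 183]
 [132 132 131 130 130 129 128 127 125 125 123 122 120 119 117 116 113 111
  108 106 103  99  93  87  86 111 165 186]
 [132 130 130 129 129 128 127 126 125 123 122 121 120 118 116 114 112 109
  107 104 100  95  90  88 110 150 184 186]
 [131 130 130 129 127 127 126 126 124 122 120 120 117 116 113 112 109 107
  104 101  97  90  85 101 150 185 187 185]
 [130 130 129 129 127 126 125 124 123 121 120 118 117 115 112 110 107 105
  101  97  92  84  90 135 184 188 186 185]]
```

>>> send_rows --commands '[[[0.025,0,0],[0,0,0],0],[[0.045,0,-0.03],[0,0,0],0],[[0.045,0,-0.07],[0,0,0],0],[[0.045,0,-0.11],[0,0,0],0],[[0.045,0,-0.15],[0,0,0],0],[[0.01,0,-0.18],[0,0,0],0],[[-0.025,0,-0.19],[0,0,0],0],[[-0.03,0,-0.19],[0,0,0],0],[[-0.03,0,-0.19],[0,0,0],0]]'

```text
time: 29.03
ee_pos: [0.5018, -0.0191, 0.2542]
tool_rot: [[0.055, -0.998, 0.012], [-0.998, -0.055, -0.03], [0.031, -0.01, -0.999]]
ft_force: [0.4, -0.6, -0.7]
width: 0.002
```

```bash
python3 gate.py; python3 - <<'E'
from h import *
c=load("wrist")
f=cv2.cvtColor(c["frame"],cv2.COLOR_RGB2HSV);m=cv2.inRange(f,(7,130,90),(20,255,255))
for r in range(60,300,15):
    x=np.where(m[r,200:420])[0]+200
    if len(x): print(r,x.min(),x.max(),plane(c,[(x.min(),r),(x.max(),r)],.1)[:,:2].round(4).tolist())
# platform right edge by gray step along rows
g=cv2.cvtColor(c["frame"],cv2.COLOR_RGB2GRAY)
print(proj(c,[[.455,-.056,.026],[.642,-.047,.026],[.613,-.015,.051],[.59,.28,.051]]).round())
E
```

```text
wrist n 1127 ctr [ 0.559 -0.034] g 0.075 len 0.135
  front end [ 0.496  -0.0429] back end [ 0.617  -0.0262]
[ 0.50049915 -0.02350281  0.25340895]
90 324 330 [[0.6196, -0.0232], [0.6199, -0.0281]]
105 325 331 [[0.6081, -0.0247], [0.6084, -0.0297]]
120 326 332 [[0.5964, -0.0262], [0.5967, -0.0313]]
135 327 333 [[0.5844, -0.0278], [0.5847, -0.0329]]
150 328 334 [[0.5721, -0.0294], [0.5724, -0.0346]]
165 330 335 [[0.5596, -0.032], [0.5599, -0.0363]]
180 330 336 [[0.5468, -0.0328], [0.5471, -0.0381]]
195 329 337 [[0.5336, -0.0327], [0.5339, -0.0399]]
210 332 338 [[0.5203, -0.0363], [0.5205, -0.0417]]
225 333 339 [[0.5066, -0.0381], [0.5068, -0.0436]]
240 335 340 [[0.4926, -0.0409], [0.4928, -0.0455]]
[[340. 256.]
 [345.  82.]
 [313. 107.]
 [  1. 113.]]
```

```bash
python3 - <<'E'
from h import *
c=load("wrist");g=cv2.cvtColor(c["frame"],cv2.COLOR_RGB2GRAY).astype(int);F=c["frame"].astype(int)
k=F[:,:,2]-F[:,:,0]
for r in range(75,275,15):
    print(r,"g",g[r,318:364:2].tolist())
# fence front edge near columns 20..300
print()
for x in (40,120,200,280): print(x,g[80:135:2,x].tolist())
E
```

```text
75 g [169, 150, 115, 109, 106, 106, 105, 104, 125, 165, 167, 169, 169, 168, 168, 168, 167, 167, 169, 169, 169, 170, 170]
90 g [99, 76, 80, 114, 152, 154, 146, 142, 155, 157, 156, 156, 156, 140, 156, 170, 170, 169, 169, 168, 170, 168, 169]
105 g [136, 114, 75, 85, 129, 147, 143, 138, 151, 154, 156, 154, 155, 139, 155, 165, 165, 163, 164, 164, 164, 164, 165]
120 g [105, 105, 95, 106, 109, 141, 146, 138, 142, 155, 156, 156, 154, 138, 156, 162, 160, 158, 156, 152, 151, 150, 149]
135 g [106, 106, 100, 99, 101, 128, 144, 143, 138, 150, 155, 156, 152, 135, 155, 158, 155, 152, 150, 147, 146, 144, 145]
150 g [112, 103, 104, 92, 108, 108, 134, 146, 139, 142, 155, 155, 152, 137, 162, 164, 164, 165, 166, 165, 165, 165, 165]
165 g [130, 104, 104, 101, 102, 104, 119, 143, 144, 139, 150, 154, 151, 139, 168, 171, 172, 172, 172, 172, 171, 170, 171]
180 g [146, 110, 103, 103, 94, 107, 104, 133, 146, 139, 140, 154, 148, 144, 173, 172, 173, 172, 172, 172, 172, 173, 171]
195 g [150, 147, 125, 102, 100, 101, 106, 118, 145, 144, 138, 147, 145, 148, 173, 173, 173, 173, 173, 173, 173, 174, 174]
210 g [149, 1
[... 418 characters left out ...]
3, 173, 173, 173, 172, 172]
270 g [170, 168, 169, 170, 169, 170, 170, 170, 170, 171, 172, 171, 171, 172, 171, 172, 172, 170, 171, 171, 171, 171, 172]

40 [137, 140, 154, 157, 149, 137, 138, 140, 139, 139, 168, 185, 182, 182, 173, 84, 40, 88, 91, 131, 115, 99, 89, 90, 89, 90, 90, 91]
120 [147, 149, 147, 148, 147, 148, 148, 147, 146, 146, 175, 190, 189, 189, 159, 91, 53, 97, 123, 81, 65, 79, 87, 92, 90, 89, 90, 89]
200 [149, 148, 148, 149, 149, 149, 147, 148, 149, 147, 179, 192, 192, 192, 165, 96, 62, 100, 100, 97, 99, 123, 151, 172, 180, 187, 188, 180]
280 [153, 154, 167, 176, 173, 144, 151, 152, 152, 151, 180, 193, 193, 195, 181, 89, 61, 103, 141, 152, 151, 152, 152, 152, 151, 152, 152, 152]
```

```bash
python3 - <<'E'
from h import *
c=load("wrist")
def d(n,a,b,z):
    p=plane(c,[a,b],z);v=p[0]-p[1];print(n,p.round(4).tolist(),"slope",(v[1]/v[0]).round(4))
d("plat right edge",(345,90),(342.8,225),.026);d("gate top ctr",(327,90),(336,225),.1)
for z in (.06,.08,.1): print("post",z,plane(c,[(320,237),(343,237),(319,257),(345,257)],z).round(3).tolist())
p=plane(c,[(40,100),(280,100)],.051);print(p,(p[1]-p[0]))
E
```

```text
plat right edge [[0.6344, -0.048, 0.026], [0.4923, -0.0561, 0.026]] slope 0.0573
gate top ctr [[0.6198, -0.0256, 0.1], [0.5067, -0.0408, 0.1]] slope 0.1343
post 0.06 [[0.485, -0.029, 0.06], [0.486, -0.053, 0.06], [0.463, -0.029, 0.06], [0.465, -0.057, 0.06]]
post 0.08 [[0.49, -0.028, 0.08], [0.491, -0.051, 0.08], [0.469, -0.028, 0.08], [0.471, -0.054, 0.08]]
post 0.1 [[0.495, -0.027, 0.1], [0.496, -0.048, 0.1], [0.476, -0.027, 0.1], [0.477, -0.051, 0.1]]
[[0.60380301 0.24251806 0.051     ]
 [0.61713168 0.01673097 0.051     ]] [ 0.01332867 -0.22578709  0.        ]
```

The gate sits at about 0.075 rad against the platform edge, still on the roller. My second push was probably blocked because the finger was so close to the catch post, so I'll retry farther from the post and push harder.

```bash
python3 - <<'E'
from h import *
mv([.532,-.095,.062],1.63);print(telemetry.observe()["ee_pos"])
E
```

```text
shift [0.0666, -0.0264, 0.1939] turn [-0.0084, -0.0331, -0.0116]
[ 0.50049915 -0.02350281  0.25340895]
```

>>> send_rows --commands '[[[0.03,-0.013,0],[-0.008,-0.033,-0.011],0],[[0.067,-0.026,0.01],[-0.008,-0.033,-0.011],0],[[0.067,-0.026,0.04],[-0.008,-0.033,-0.011],0],[[0.067,-0.026,0.08],[-0.008,-0.033,-0.011],0],[[0.067,-0.026,0.12],[-0.008,-0.033,-0.011],0],[[0.067,-0.026,0.16],[-0.008,-0.033,-0.011],0],[[0.067,-0.026,0.19],[-0.008,-0.033,-0.011],0],[[0.067,-0.026,0.193],[-0.008,-0.033,-0.011],0],[[0.067,-0.026,0.193],[-0.008,-0.033,-0.011],0]]'

```text
time: 29.88
ee_pos: [0.5296, -0.0974, 0.0617]
tool_rot: [[0.055, -0.998, -0.004], [-0.999, -0.055, -0.001], [0.001, 0.004, -1.0]]
ft_force: [0.3, 0.0, -0.1]
width: -0.001
```

>>> send_rows --commands '[[[-0.015,0,0],[0,0,0],0],[[-0.025,0,0],[0,0,0],0],[[-0.032,0,0],[0,0,0],0],[[-0.038,0,0],[0,0,0],0],[[-0.042,0,0],[0,0,0],0],[[-0.046,0,0],[0,0,0],0],[[-0.05,0,0],[0,0,0],0],[[-0.05,0,0],[0,0,0],0]]'

```text
time: 30.55
ee_pos: [0.5284, -0.0557, 0.0634]
tool_rot: [[0.051, -0.999, 0.003], [-0.999, -0.051, -0.015], [0.015, -0.002, -1.0]]
ft_force: [2.4, -15.1, -3.7]
width: 0.003
```

```bash
python3 - <<'E'
from h import *
c=dict(load("wrist"));c0=c
T=np.eye(4);T[:3,:3]=[[.05,-.999,.004],[-.999,-.05,.002],[-.002,-.004,-1]];T[:3,3]=[.5414,-.0860,.2440]
c["E"]=T@np.array(c["tool_from_camera"])
print("bar end",plane(c,[(247,209),(245,215)],.049).round(4).tolist(),"rod",plane(c,[(236,218),(240,265)],.03).round(3).tolist(),"driver",plane(c,[(215,311),(247,311)],.011).round(3).tolist())
s=telemetry.observe();print(s["ft_force"],s["moment"],s["joint_torque"])
c=get("wrist","w17.png");f=c["frame"]
hsv=cv2.cvtColor(f,cv2.COLOR_RGB2HSV);m=cv2.inRange(hsv,(7,130,90),(20,255,255))
for r in range(60,470,15):
    x=np.where(m[r,100:500])[0]+100
    if len(x): print(r,x.min(),x.max(),len(x))
print(proj(c,[[.6297,-.0251,.1],[.4926,-.043,.1],[.4926,-.034,.1]]).round())
E
```

```text
bar end [[0.5489, -0.0134, 0.049], [0.5425, -0.0113, 0.049]] rod [[0.535, 0.003, 0.03], [0.481, -0.001, 0.03]] driver [[0.413, 0.035, 0.011], [0.415, -0.005, 0.011]]
[  2.37997762 -15.05986039  -3.74645854] [-2.92321805e+00 -5.21996275e-01  8.08500715e-04] [ -8.35684597 -38.23128462   5.9290655  -16.88162327  -2.48870641
   3.35599624  -0.08640451]
60 221 244 24
75 224 246 23
90 226 248 23
105 228 271 27
120 230 272 29
135 232 274 28
150 234 275 28
165 236 277 27
180 238 279 29
195 240 281 30
210 243 283 29
225 244 284 29
240 247 286 28
255 249 287 26
270 251 289 25
285 253 290 24
300 255 273 19
315 257 275 19
330 259 266 8
[[228.  13.]
 [282. 425.]
 [258. 424.]]
```

```bash
cat > g2.py <<'E'
from h import *
def g(c):
    hsv=cv2.cvtColor(c["frame"],cv2.COLOR_RGB2HSV);m=cv2.inRange(hsv,(7,130,90),(20,255,255));pts=[]
    for r in range(60,330,6):
        x=np.where(m[r,100:500])[0]+100
        if len(x)>4: pts.append((x.min(),r))
    P=plane(c,pts,.1);ok=(P[:,0]>.5)&(P[:,0]<.62);P=P[ok]
    k=np.polyfit(P[:,0],P[:,1],1);r=P[:,1]-np.polyval(k,P[:,0]);k=np.polyfit(P[abs(r)<.0015,0],P[abs(r)<.0015,1],1)
    print("inner top edge slope",k[0].round(4),"g~",(k[0]-.0575).round(4),"n",len(P),"rms",r.std().round(5),"y at .5",np.polyval(k,.5).round(4))
if __name__=="__main__": g(load("wrist"))
E
python3 g2.py
```

```text
inner top edge slope 0.1333 g~ 0.0758 n 45 rms 0.0001 y at .5 -0.0387
```

The gate doesn't move under up to 28 N of steady push. I'll back off and try a brisk swing onto the catch.

>>> send_rows --commands '[[[0.02,0.002,0],[0,0,0],0],[[0.04,0.004,0],[0,0,0],0],[[0.05,0.006,0],[0,-0.015,0],0],[[0.05,0.006,0],[0,-0.015,0],0],[[0.05,0.006,0],[0,-0.015,0],0]]'

```text
time: 31.02
ee_pos: [0.525, -0.1062, 0.0644]
tool_rot: [[0.049, -0.999, 0.003], [-0.999, -0.049, 0.001], [-0.001, -0.003, -1.0]]
ft_force: [0.6, 0.3, 0.1]
width: 0.001
```

```bash
python3 - <<'E'
from h import *
from g2 import g
g(get("wrist","w18.png"));s=telemetry.observe();print(s["ee_pos"])
c=load("wrist");f=c["frame"]
# dark/steel items near gate tip: print projected window of hue/gray
p=proj(c,[[.488,-.045,.065]])[0].astype(int);print(p)
E
```

```text
inner top edge slope 0.2164 g~ 0.1589 n 39 rms 0.0056 y at .5 -0.05
[ 0.5251504  -0.10508265  0.06415873]
[188 364]
```

>>> send_rows --commands '[[[-0.03,0,0],[0,0,0],0],[[-0.068,0,0],[0,0,0],0],[[-0.068,0,0],[0,0,0],0],[[-0.068,0,0],[0,0,0],0]]'

```text
time: 31.4
ee_pos: [0.5226, -0.0477, 0.0655]
tool_rot: [[0.049, -0.999, 0.01], [-0.999, -0.049, -0.019], [0.019, -0.009, -1.0]]
ft_force: [2.7, -23.9, -5.8]
width: -0.001
```

```bash
python3 - <<'E'
from h import *
from g2 import g
g(get("wrist","w19.png"));s=telemetry.observe();print(s["ee_pos"],s["ft_force"],s["moment"])
E
```

```text
inner top edge slope 0.0575 g~ 0.0 n 45 rms 0.0001 y at .5 -0.0288
[ 0.52257709 -0.04769022  0.0654348 ] [  2.72657719 -22.76718013  -4.97326667] [-4.45324697 -0.4494084  -0.07816123]
```

The gate snapped shut and measures about 0.000 rad. I'll retreat and make the final checks.

>>> send_rows --commands '[[[0.02,0,0],[0,-0.01,0],0],[[0.04,0,0],[0,-0.019,0],0],[[0.05,0,-0.03],[0,-0.019,0],0],[[0.05,0,-0.07],[0,-0.019,0],0],[[0.05,0,-0.11],[0,-0.019,0],0],[[0.05,0,-0.15],[0,-0.019,0],0],[[0.02,0.01,-0.19],[0,-0.019,0],0],[[-0.02,0.01,-0.23],[0,-0.019,0],0],[[-0.06,0.01,-0.26],[0,-0.019,0],0],[[-0.09,0.01,-0.28],[0,-0.019,0],0],[[-0.12,0.01,-0.28],[0,-0.019,0],0],[[-0.12,0.01,-0.28],[0,-0.019,0],0]]'

```text
time: 32.45
ee_pos: [0.5047, 0.0863, 0.3451]
tool_rot: [[0.061, -0.998, 0.011], [-0.998, -0.061, 0.006], [-0.006, -0.011, -1.0]]
ft_force: [0.0, 1.5, -0.5]
width: 0.0
```

```bash
cat > fin.py <<'E'
from h import *
from g2 import g
c=get("wrist","w20.png");t=get("top","top20.png");g(c)
O=np.array([.571,.131]);yaw=.058;ex=np.array([np.cos(yaw),np.sin(yaw)]);ey=np.array([-ex[1],ex[0]])
for n,im in(("wrist",c),("top",t)):
    hsv=cv2.cvtColor(im["frame"],cv2.COLOR_RGB2HSV)
    for cs in cv2.findContours(cv2.inRange(hsv,(105,120,70),(125,255,255)),cv2.RETR_EXTERNAL,cv2.CHAIN_APPROX_NONE)[0]:
        if len(cs)>25:
            e=cv2.fitEllipse(cs);p=plane(im,[e[0]],.105)[0]
            if .4<p[0]<.7 and -.1<p[1]<.3:print(n,"lid",np.round(e[0]),np.round(e[1],1),"tray",((p[:2]-O)@ex).round(4),((p[:2]-O)@ey).round(4))
    m=cv2.inRange(hsv,(15,110,80),(30,255,255));k,l,s,ce=cv2.connectedComponentsWithStats(m)
    for i in range(1,k):
        p=plane(im,[ce[i]],.054)[0]
        if np.hypot(p[0]-.593,p[1]-.3)<.02:print(n,"button",s[i,4],p.round(4))
    m=cv2.inRange(hsv,(0,140,80),(8,255,255))|cv2.inRange(hsv,(172,140,80),(180,255,255));k,l,s,ce=cv2.connectedComponentsWithStats(m)
    for i in range(1,k):
        if s[i,4]>30:
            p,q=plane(im,[ce[i]],.119)[0],plane(im,[ce[i]],.011)[0]
            if .35<q[0]<.6 and -.05<q[1]<.35:print(n,"red",s[i,4],p.round(3),q.round(3))
s=telemetry.observe();print(s["time"],s["ee_pos"],s["ft_force"])
E
python3 fin.py
```

```text
inner top edge slope 0.0624 g~ 0.0049 n 18 rms 0.00032 y at .5 -0.0278
wrist lid [305. 151.] [38.  40.3] tray 0.0014 -0.0262
wrist lid [228. 151.] [38.2 41.4] tray 0.0014 0.0597
wrist button 14 [0.5927 0.2992 0.054 ]
wrist red 617 [0.448 0.047 0.119] [0.413 0.034 0.011]
top button 2 [0.5912 0.3001 0.054 ]
top red 59 [0.527 0.296 0.119] [0.54  0.32  0.011]
top red 222 [0.408 0.032 0.119] [0.411 0.034 0.011]
32.55 [0.50421449 0.08273164 0.3434888 ] [ 0.62868036  0.21053184 -0.08326858]
```

```bash
python3 -c "
from rig import manip
print(manip.job_done())"
```

```text
the job is handed in; nothing more can be done
None
```

The job is done and handed in at about 33 s of robot time. I moved the screwdriver to the table and stood both white canisters in the channel with their lids pressed. Then I pushed the bar in until the button popped out, and swung the gate shut past its catch.

Last checks, from camera measurements and force readings:
- **Canisters:** their lid centres measured x = +1.4 mm in tray coordinates, with y = −26 mm and +60 mm.
- **Lids:** each one stopped at 104 mm above the table under about 19 N, where fully home would be 105 mm.
- **Bar and button:** the button showed in its hole, and the force rose to 9.6 N with under 0.5 mm of movement, so the bar is locked. I did not measure how far the button stands out.
- **Gate:** it measured 0.000 rad right after it snapped and 0.005 rad from the last viewpoint.
- **Screwdriver:** its handle is on the table at about (0.41, 0.03) m.

**What did not go to plan:**
- Canister B landed about 13 mm off its target in y, but inside the limits.
- The gate stuck at about 0.075–0.09 rad on the catch roller under steady pushes of up to 28 N, and closed only on a brisk swing.
- One gate reading of 0.16 rad was discarded because its line fit was poor.
- All 16 picture views were used by then, so the final checks were numerical only. I did not re-measure the bystanders.

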